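Put the toppled oil bottle back in its display tray

TASK

One oil bottle has toppled off the little wooden display tray and lies on the counter, and the two left in the tray stand huddled together over the middle. First slide the two standing bottles apart along the tray, without lifting them off or tipping them over, so that one stands on the left green spot and the other on the right one (either way round). Then pick up the toppled bottle and stand it upright on the middle spot between them, setting it down rather than dropping it; leave the card reader, the bell and the wooden box where they are.

Things in the scene. Friction and masses are not known exactly. Their poses are not given: they have to be found in the camera images.
- tray: dark wooden display tray fixed to the counter: a straight lane 262 mm long (y axis) and 56 mm wide (x), walls 6 mm thick and 14 mm high, floor 6 mm thick, inside 44 mm wide; lined with polished, slippery white plastic (friction about 0.15) on which a bottle held by its body slides. Origin at the centre of its underside, on the counter; z up, +y to its left end seen from the robot
- pad_left (a point): centre of the left one of three round green spots (41 mm across, flush) on the tray floor, 80 mm from the middle one; on the floor surface, 6 mm above the counter
- pad_middle (a point): centre of the middle green spot, on the tray floor
- pad_right (a point): centre of the right green spot, on the tray floor, 80 mm from the middle one
- bottle_a_center (a point): one of the two bottles standing in the tray (which is left varies): amber oil bottle, 102 mm long, 56 to 98 g: round body 32 mm across for 70 mm from its foot, black collar 24 mm across to 77 mm, then a dropper cap 13 mm across. This point lies on its axis, 51 mm from the foot; z axis from foot to cap. Slides steadily if held by the body with the fingertips within 35 mm of the foot; held higher it rocks over
- bottle_b_center (a point): the other bottle standing in the tray: amber oil bottle, 102 mm long, 56 to 98 g: round body 32 mm across for 70 mm from its foot, black collar 24 mm across to 77 mm, then a dropper cap 13 mm across. This point lies on its axis, 51 mm from the foot; z axis from foot to cap. Slides steadily if held by the body with the fingertips within 35 mm of the foot; held higher it rocks over
- bottle_c_center (a point): the toppled bottle, lying on the counter between robot and tray, cap towards the left, and partly towards the robot or slightly away: amber oil bottle, 102 mm long, 56 to 98 g: round body 32 mm across for 70 mm from its foot, black collar 24 mm across to 77 mm, then a dropper cap 13 mm across. This point lies on its axis, 51 mm from the foot; z axis from foot to cap
- reader: bystander: white card reader lying on the counter at the right, 153x73x44 mm, origin at the centre of its underside
- bell: bystander: chrome counter bell on a black base at the right, 70 mm across, 50 mm high, origin at the centre of its underside
- wood_box: bystander: small closed brown wooden box at the left, 75x88x47 mm, origin at the centre of its underside
Things that resemble listed ones, but are neither listed nor needed, are in the scene too. Leave any pink, red or yellow look-alike of the part that bears bottle_c_center alone.

How it is judged:
By the outcome, as a careful person would: the job done as asked, in the order asked, and still so for the second after the job is handed in, with the robot touching nothing.
It also fails if it takes over 53 s, if anything falls off the work surface, if the arm or the gripper's body presses on something with over 40 N, if the wrist force passes 120 N, or if a joint passes its speed limit or range.

ROBOT

A 6-joint arm with a two-finger parallel gripper is mounted at the origin on a cart in front of the work surface, level with it; the furniture and walls round the work are solid. World frame = base frame: x ahead of the robot, y to its left, z up, the work surface at z = 0. Lengths are in m, angles in rad, forces in N, time in s.
With the tool pointing down it reaches from about 0.375 to 0.975 m from the base axis. Payload 3.8 kg.
Tool frame: the origin (TCP) lies on the mounting face of the last link; the fingertips stand 173 mm ahead of it and the grasp point (between the pads) lies 155 mm ahead of it; z points along the fingers, y is the line along which they close (so a half turn about z gives the same grasp; the last joint's range is limited). The gripper opens to 85 mm and grips with 20 to 120 N. Pads are 22 mm wide; open, the fingers measure 114 mm over their backs; the gripper's body (76 mm by 85 mm) begins 54 mm behind the grasp point. The pads swing forward as they close: fully open they stand 13 mm farther back than shut.
Start: joints at [-1.326, 0.264, 1.604, -0, 1.274, -0.037], TCP at [0.188, -0.648, 0.405] pointing down, gripper open.
Joint ranges: [-2.63, 2.63], [-0.94, 2.18], [0.31, 2.57], [-1.31, 4.45], [0, 2.66], [-2.55, 2.55]. Speed limits (rad/s): [2.57, 2.57, 3.14, 3.14, 3.14, 3.14].

INTERFACE

Orientations are given as a rotation vector (axis times angle).
In Python, from workcell import bot gives the robot as it stands.
- The arm moves only by the tool drive_tool, never from a script. Its argument "increments" is a list of rows, each an object with "delta_pos": the shift along the tool's x, y, z in mm, a list of three; "turn": the turn about the tool's z in rad; "jaw": the opening, from -1 (shut) to 1 (fully open). A call has 1 to 8 rows; each row shifts and turns the commanded pose from where the row before left it, along the tool's axes as they then stand; what a row does not reach is not made up. A row lasts 1/12 s, in which the tool goes at most 41.7 mm and 7.16 degrees, less where a joint would pass 70% of its speed; a pose out of reach is approached as far as the arm can. A call is refused whole if a number of a shift passes 41.7 or a number of a turn 0.125, either way. A call with a gripper value outside its range is refused whole. The fingers move at their own pace and stop on an object; "grip_force" is the grip in N (left out, the last holds). Time passes only in rows, so rows that do not move let the fingers close. It gives the time, the measured TCP pose, the force, the opening and the grip force at its end, in the units of the state.
- bot.read_state(): the state, without advancing time (a new reading comes with each control period).
- bot.read_camera(name): name is "side" or "top"; returns a dict with "pixels" (400x640x3 uint8, red, green, blue), "fovy" (degrees; the focal length in pixels is half the picture's height over the tangent of half this angle, whatever the lens; pixels are square), "cx", "cy" (the principal point, pixels), "k1" (the pictures are not rectified: a ray, as slopes to the right and down, at radius r is drawn at 1 + k1 r^2 times it, then the intrinsics apply), "camera_from_world" (4x4, takes a point from world to camera coordinates). Camera axes: x right, y down, z forward; pixel columns grow to the right and rows downward; lengths in m; the calibration is good to about 2 mm. A picture is of the moment at which its call begins. There is no depth.
- bot.finish_job(): hands the job in; it is judged then, once.
The state is a dict: "time": time; "q": joint angles; "joint_vel": joint speeds; "joint_torque": joint torques, N m; "tool_pos": TCP position; "tcp_rot": TCP orientation; "wrist_force": force on the tool from outside, world axes, zero at the start; "torque": the same for the moment, N m; "width": opening from 0.0 (shut) to 1.0 (fully open); "grip_force": force on a finger pad.
Only numpy, scipy, OpenCV 4.12 (cv2) and the standard library are available. Lean on these libraries where they do the work, as an engineer would, in place of code of your own. Each camera call takes 0.05 s, during which the arm holds its last target. There are 200 camera calls.

## Working session

There is one attempt and no reset: what is moved stays moved. The work goes in short steps, Python scripts to look and compute and a tool call to move; the robot and the scene stay as the last step left them, time stands still between calls to the robot, and variables do not carry over. Pictures are saved under pics/ and viewed, at most 10 in all, crops included, and the job is handed in when it is done.

Besides the shell and the picture viewer there is one more tool, called as name(argument=value, ...), one argument or row to a line, values as JSON. drive_tool: Moves the arm, as the interface text tells. Its arguments: {"type":"object","properties":{"increments":{"type":"array"},"grip_force":{"type":"number"}},"required":["increments"]}

```bash
mkdir -p pics; cat > h.py <<'E'
import numpy as np, cv2
from scipy.spatial.transform import Rotation as R
from workcell import bot
def cam(n):
    c=bot.read_camera(n); p=c["pixels"]; f=p.shape[0]/2/np.tan(np.radians(c["fovy"])/2)
    c["f"]=f; return c
def ray(c,u,v):
    d=np.array([(u-c["cx"])/c["f"],(v-c["cy"])/c["f"]]); s=d.copy()
    for _ in range(20): s=d/(1+c["k1"]*(s@s))
    T=np.array(c["camera_from_world"]); Rm=T[:3,:3]; o=-Rm.T@T[:3,3]
    return o, Rm.T@np.array([s[0],s[1],1])
def onz(c,u,v,z):
    o,d=ray(c,u,v); return o+d*(z-o[2])/d[2]
def proj(c,P):
    p=np.array(c["camera_from_world"])@np.append(P,1); s=p[:2]/p[2]; s=s*(1+c["k1"]*(s@s))
    return s*c["f"]+[c["cx"],c["cy"]]
def save(c,name): cv2.imwrite("pics/"+name,cv2.cvtColor(c["pixels"],cv2.COLOR_RGB2BGR))
E
python3 - <<'E'
from h import *
import pickle
for n in("top","side"):
    c=cam(n); save(c,n+"0.png"); pickle.dump(c,open(n+".pkl","wb"))
    T=np.array(c["camera_from_world"]); print(n,c["f"],c["k1"],-T[:3,:3].T@T[:3,3],T[:3,:3].round(2).tolist())
s=bot.read_state();print(s["tool_pos"],s["tcp_rot"],R.from_rotvec(s["tcp_rot"]).as_matrix().round(3).tolist(),s["width"],s["time"])
E
```

```text
top 417.5313040056876 0.01353468278521565 [0.43076594 0.15857565 1.24299368] [[-0.01, -1.0, 0.01], [-1.0, 0.01, -0.06], [0.06, -0.01, -1.0]]
side 436.7960727121742 -0.08577462016437468 [0.04786257 0.90215002 0.75301148] [[-0.87, -0.48, -0.02], [-0.29, 0.55, -0.79], [0.39, -0.68, -0.62]]
[ 0.18764623 -0.64807453  0.40348548] [-3.10846742e+00 -4.40972653e-01  3.17885601e-04] [[0.961, 0.278, -0.0], [0.278, -0.961, 0.002], [0.0, -0.002, -1.0]] 0.9989066666525296 0.1
```

View pics/top0.png

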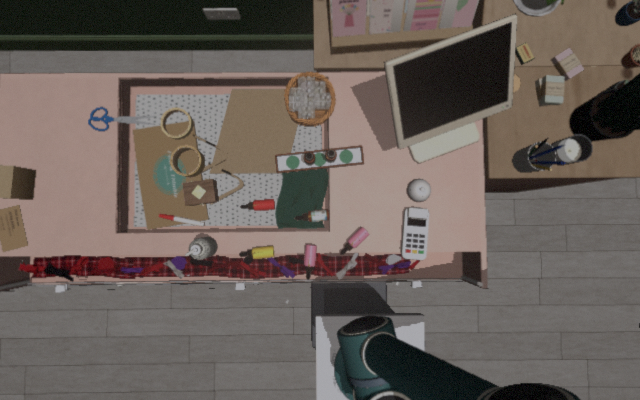

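View pics/side0.png

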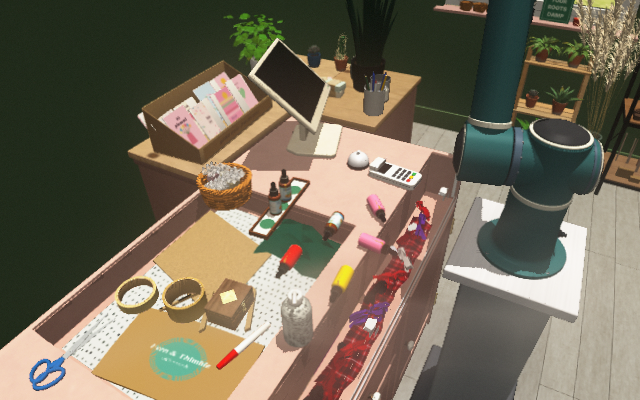

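Candidates for the toppled bottle: the amber/black one at top (315,216) / side (334,223). The look-alikes are red at (260,206), yellow (258,253), and pink (310,255) and (355,238). By the description I choose the amber one at (315,216). The tray is at (320,158), with standing bottles at about (309,157) and (330,156). I'll check this in a crop.

```bash
python3 - <<'E'
from h import *
import pickle
t=pickle.load(open("top.pkl","rb"));s=pickle.load(open("side.pkl","rb"))
a=cv2.resize(t["pixels"][140:230,265:375],None,fx=7,fy=6.6,interpolation=cv2.INTER_CUBIC)[:,:,::-1]
a=cv2.resize(t["pixels"][140:230,265:375],None,fx=6,fy=6,interpolation=cv2.INTER_CUBIC)[:,:,::-1]
cv2.imwrite("pics/c1.png",a)
b=cv2.resize(s["pixels"][160:265,235:365],None,fx=5,fy=5,interpolation=cv2.INTER_CUBIC)[:,:,::-1]
cv2.imwrite("pics/c2.png",b)
E
```

```text
(no output)
```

View pics/c1.png

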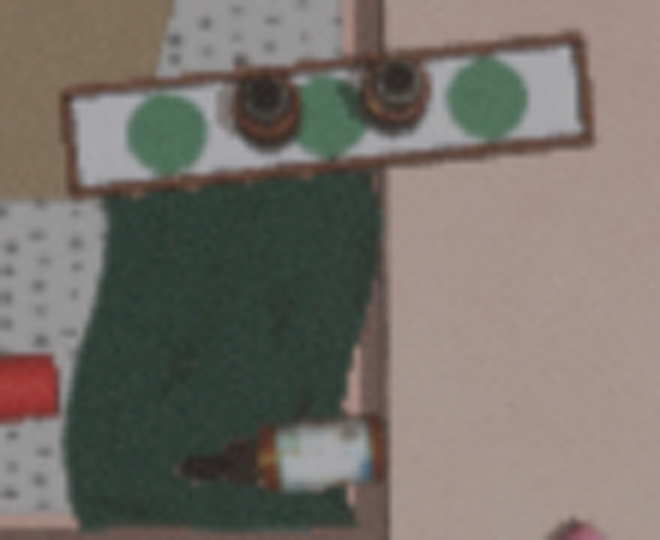

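View pics/c2.png

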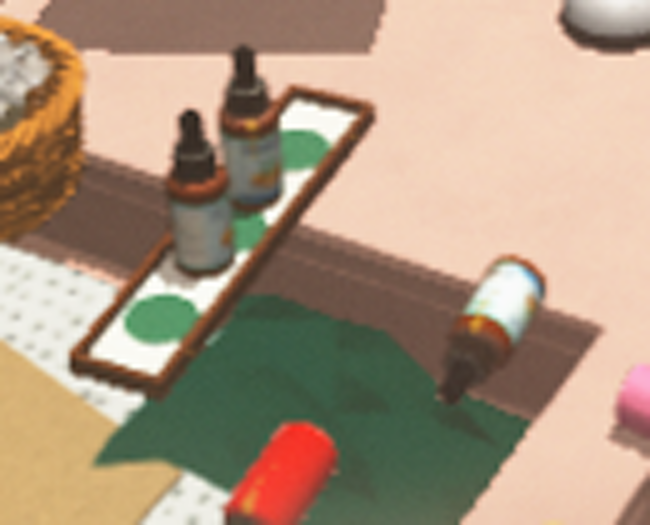

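```bash
python3 - <<'E'
from h import *
import pickle
t=pickle.load(open("top.pkl","rb"));s=pickle.load(open("side.pkl","rb"))
def spots(c,box,z):
    x0,y0,x1,y1=box; im=cv2.cvtColor(c["pixels"],cv2.COLOR_RGB2HSV)
    m=cv2.inRange(im,(60,80,70),(90,255,255)); k=np.zeros_like(m); k[y0:y1,x0:x1]=m[y0:y1,x0:x1]
    n,_,st,ce=cv2.connectedComponentsWithStats(k)
    for i in range(1,n):
        if st[i,4]>25: print(ce[i].round(1),st[i].tolist(),onz(c,*ce[i],z).round(4))
print("top");spots(t,(270,145,365,172),.006)
print("side");spots(s,(248,176,320,240),.006)
C=lambda x,y:(264.58+x/6,139.58+y/6); S=lambda x,y:(234.6+x/5,159.6+y/5)
print("tray corners top z=.014")
for p in[(64,92),(580,37),(590,142),(74,196)]:print(onz(t,*C(*p),.014).round(4))
print("caps")
for p in[(266,90),(397,74)]:print(onz(t,*C(*p),.108).round(4))
for p in[(190,117),(244,52)]:print("side",onz(s,*S(*p),.105).round(4))
print("C foot, tip, shoulder edges")
for p in[(383,450),(182,468),(264,424),(268,492),(380,415),(384,483)]:print(onz(t,*C(*p),.016).round(4))
for p in[(521,277),(446,395)]:print("side",onz(s,*S(*p),.016).round(4))
for n,p in dict(basket=(310,98),box=(200,192),monL=(400,147),bell=(419,190),reader=(415,232),pink=(355,238),pink2=(310,255),red=(260,206)).items():print(n,onz(t,*p,.03).round(3))
E
```

```text
top
side
[295.1 189.1] [292, 186, 8, 7, 48] [0.6141 0.0591 0.006 ]
[284.2 205.7] [282, 203, 6, 7, 29] [0.6004 0.1383 0.006 ]
[266.7 223.2] [260, 219, 14, 9, 99] [0.6017 0.2214 0.006 ]
[290.1 232.2] [269, 223, 47, 17, 475] [0.5286 0.2225 0.006 ]
tray corners top z=.014
[0.6238 0.2757 0.014 ]
[0.6489 0.0203 0.014 ]
[0.5966 0.0162 0.014 ]
[0.5722 0.271  0.014 ]
caps
[0.6092 0.1746 0.108 ]
[0.616  0.1148 0.108 ]
side [0.6039 0.1749 0.105 ]
side [0.6115 0.1122 0.105 ]
C foot, tip, shoulder edges
[0.4456 0.1203 0.016 ]
[0.4378 0.2187 0.016 ]
[0.4589 0.1784 0.016 ]
[0.4257 0.1767 0.016 ]
[0.4628 0.1215 0.016 ]
[0.4295 0.12   0.016 ]
side [0.4443 0.1148 0.016 ]
side [0.4358 0.2128 0.016 ]
basket [0.789 0.171 0.03 ]
box [0.515 0.493 0.03 ]
monL [ 0.641 -0.091  0.03 ]
bell [ 0.514 -0.144  0.03 ]
reader [ 0.393 -0.129  0.03 ]
pink [0.377 0.045 0.03 ]
pink2 [0.33  0.175 0.03 ]
red [0.472 0.319 0.03 ]
```

Crops confirm: the amber bottle with a white label lies with its foot at top crop (383,450) and cap tip at (182,468). The tray holds two standing bottles, with cap tops at crop (266,90) and (397,74). Next I'll refine the spot positions and work out the first move.

```bash
python3 - <<'E'
from h import *
import pickle
t=pickle.load(open("top.pkl","rb"));s=pickle.load(open("side.pkl","rb"))
im=t["pixels"].astype(int)[140:175,265:372]
m=((im[:,:,1]>im[:,:,0]+20)&(im[:,:,1]>90)).astype(np.uint8)
n,_,st,ce=cv2.connectedComponentsWithStats(m); P=[]
for i in range(1,n):
    if st[i,4]>40: p=onz(t,*(ce[i]+[265,140]),.006);print(ce[i]+[265,140],st[i].tolist(),p.round(4))
# outer tray
hsv=t["pixels"].astype(int); w=(hsv[140:180,265:375].min(2)>125).astype(np.uint8)
print(hsv[150,272],hsv[160,360])
for p in [(167,133),(327,116),(487,98)]: print(onz(t,264.58+p[0]/6,139.58+p[1]/6,.006).round(4))
print(im[22-3+3,28],im[16,83])
E
```

```text
[345.796875  155.9609375] [75, 10, 13, 13, 128] [0.62  0.066 0.006]
[318.92473118 159.40860215] [50, 13, 11, 13, 93] [0.6104 0.1464 0.006 ]
[292.34645669 161.84251969] [21, 16, 13, 13, 127] [0.6038 0.2256 0.006 ]
[128 111  91] [165 164 166]
[0.6041 0.2254 0.006 ]
[0.6119 0.1459 0.006 ]
[0.6202 0.0662 0.006 ]
[ 77 110  89] [ 82 112  92]
```

drive_tool(
  increments=[
    {"delta_pos": [0, 0, 0], "turn": 0, "jaw": 1},
    {"delta_pos": [0, 0, 0], "turn": 0, "jaw": 1},
  ],
)

```text
time: 0.27
tool_pos: [0.1877, -0.6482, 0.4041]
tcp_rot: [-3.11, -0.441, 0.0]
wrist_force: [-0.2, 0.4, -0.6]
width: 0.996
grip_force: 0.0
```

drive_tool(
  increments=[
    {"delta_pos": [0, 0, 0], "turn": -0.116, "jaw": 1},
    {"delta_pos": [0, 0, 0], "turn": -0.116, "jaw": 1},
    {"delta_pos": [0, 0, 0], "turn": -0.116, "jaw": 1},
    {"delta_pos": [0, 0, 0], "turn": -0.116, "jaw": 1},
    {"delta_pos": [0, 0, 0], "turn": -0.116, "jaw": 1},
    {"delta_pos": [0, 0, 0], "turn": -0.116, "jaw": 1},
  ],
)

```text
time: 0.77
tool_pos: [0.1877, -0.6483, 0.4045]
tcp_rot: [-2.769, -1.483, -0.0]
wrist_force: [-0.3, 0.7, -0.0]
width: 0.998
grip_force: 0.0
```

drive_tool(
  increments=[
    {"delta_pos": [0, 0, 0], "turn": -0.116, "jaw": 1},
    {"delta_pos": [0, 0, 0], "turn": -0.116, "jaw": 1},
    {"delta_pos": [0, 0, 0], "turn": -0.116, "jaw": 1},
    {"delta_pos": [0, 0, 0], "turn": -0.116, "jaw": 1},
    {"delta_pos": [0, 0, 0], "turn": -0.116, "jaw": 1},
    {"delta_pos": [0, 0, 0], "turn": -0.113, "jaw": 1},
  ],
)

```text
time: 1.27
tool_pos: [0.1877, -0.6483, 0.4045]
tcp_rot: [-2.101, -2.336, -0.0]
wrist_force: [0.4, 1.0, -0.8]
width: 1.003
grip_force: 0.0
```

drive_tool(
  increments=[
    {"delta_pos": [32, 21, 0], "turn": 0, "jaw": 1},
    {"delta_pos": [32, 21, 0], "turn": 0, "jaw": 1},
    {"delta_pos": [32, 21, 0], "turn": 0, "jaw": 1},
    {"delta_pos": [32, 21, 0], "turn": 0, "jaw": 1},
    {"delta_pos": [32, 21, 0], "turn": 0, "jaw": 1},
    {"delta_pos": [32, 21, 0], "turn": 0, "jaw": 1},
    {"delta_pos": [32, 21, 0], "turn": 0, "jaw": 1},
    {"delta_pos": [32, 21, 0], "turn": 0, "jaw": 1},
  ],
)

```text
time: 1.93
tool_pos: [0.3297, -0.3751, 0.4047]
tcp_rot: [2.108, 2.329, 0.0]
wrist_force: [0.6, -0.6, -0.1]
width: 1.001
grip_force: 0.0
```

drive_tool(
  increments=[
    {"delta_pos": [32, 21, 0], "turn": 0, "jaw": 1},
    {"delta_pos": [32, 21, 0], "turn": 0, "jaw": 1},
    {"delta_pos": [32, 21, 0], "turn": 0, "jaw": 1},
    {"delta_pos": [32, 21, 0], "turn": 0, "jaw": 1},
    {"delta_pos": [32, 21, 0], "turn": 0, "jaw": 1},
    {"delta_pos": [32, 21, 0], "turn": 0, "jaw": 1},
    {"delta_pos": [32, 21, 0], "turn": 0, "jaw": 1},
    {"delta_pos": [32, 21, 0], "turn": 0, "jaw": 1},
  ],
)

```text
time: 2.6
tool_pos: [0.4713, -0.1035, 0.405]
tcp_rot: [2.107, 2.329, 0.001]
wrist_force: [0.8, -0.4, 0.1]
width: 0.995
grip_force: 0.0
```

drive_tool(
  increments=[
    {"delta_pos": [32, 21, 0], "turn": 0, "jaw": 1},
    {"delta_pos": [32, 21, 0], "turn": 0, "jaw": 1},
    {"delta_pos": [32, 21, 0], "turn": 0, "jaw": 1},
    {"delta_pos": [32, 21, 0], "turn": 0, "jaw": 1},
    {"delta_pos": [32, 21, 0], "turn": 0, "jaw": 1},
    {"delta_pos": [32, 21, 0], "turn": 0, "jaw": 1},
    {"delta_pos": [0, 0, 0], "turn": 0, "jaw": 1},
  ],
)

```text
time: 3.18
tool_pos: [0.5791, 0.1034, 0.4046]
tcp_rot: [-2.102, -2.334, -0.006]
wrist_force: [-0.0, -0.9, 0.5]
width: 0.995
grip_force: 0.0
```

drive_tool(
  increments=[
    {"delta_pos": [34, 18, 0], "turn": 0, "jaw": 1},
    {"delta_pos": [33, 18, 0], "turn": 0, "jaw": 1},
    {"delta_pos": [0, 0, 40], "turn": 0, "jaw": 1},
    {"delta_pos": [0, 0, 40], "turn": 0, "jaw": 1},
    {"delta_pos": [0, 0, 30], "turn": 0, "jaw": 1},
    {"delta_pos": [0, 0, 0], "turn": 0, "jaw": 1},
  ],
)

```text
time: 3.68
tool_pos: [0.6026, 0.1677, 0.2863]
tcp_rot: [-2.102, -2.324, 0.019]
wrist_force: [-2.1, -0.6, -1.3]
width: 1.004
grip_force: 0.0
```

```bash
python3 - <<'E'
from h import *
s=cam("side");t=cam("top")
b=cv2.resize(s["pixels"][100:265,215:375],None,fx=3.5,fy=3.5,interpolation=cv2.INTER_CUBIC)[:,:,::-1]
cv2.imwrite("pics/d1.png",b)
E
```

```text
(no output)
```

View pics/d1.png

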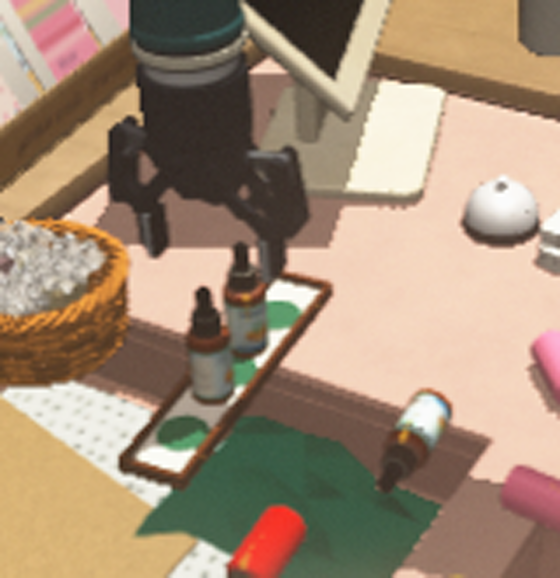

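The gripper straddles above the left bottle, with the fingers at crop (152,235) and (270,260) and the cap at (204,293). Next I'll lower it.

drive_tool(
  increments=[
    {"delta_pos": [0, 0, 20], "turn": 0, "jaw": 1},
    {"delta_pos": [0, 0, 20], "turn": 0, "jaw": 1},
    {"delta_pos": [0, 0, 15], "turn": 0, "jaw": 1},
    {"delta_pos": [0, 0, 0], "turn": 0, "jaw": 1},
    {"delta_pos": [0, 0, 0], "turn": 0, "jaw": 1},
  ],
)

```text
time: 4.2
tool_pos: [0.6072, 0.1684, 0.242]
tcp_rot: [2.107, 2.328, 0.004]
wrist_force: [0.3, 0.2, -0.1]
width: 1.004
grip_force: 0.0
```

drive_tool(
  increments=[
    {"delta_pos": [5, 0, 10], "turn": 0, "jaw": 1},
    {"delta_pos": [0, 0, 10], "turn": 0, "jaw": 1},
    {"delta_pos": [0, 0, 9], "turn": 0, "jaw": 1},
    {"delta_pos": [0, 0, 0], "turn": 0, "jaw": 1},
    {"delta_pos": [0, 0, 0], "turn": 0, "jaw": 1},
  ],
)

```text
time: 4.62
tool_pos: [0.6051, 0.1734, 0.2096]
tcp_rot: [-2.107, -2.329, 0.003]
wrist_force: [-0.8, -1.0, 0.2]
width: 0.997
grip_force: 0.0
```

drive_tool(
  increments=[
    {"delta_pos": [0, 0, -1], "turn": 0, "jaw": 0.3},
    {"delta_pos": [0, 0, 0], "turn": 0, "jaw": -0.1},
    {"delta_pos": [0, 0, 0], "turn": 0, "jaw": -0.4},
    {"delta_pos": [0, 0, 0], "turn": 0, "jaw": -0.6},
    {"delta_pos": [0, 0, 0], "turn": 0, "jaw": -0.6},
    {"delta_pos": [0, 0, 0], "turn": 0, "jaw": -0.6},
  ],
  grip_force=25,
)

```text
time: 5.12
tool_pos: [0.6061, 0.1735, 0.2123]
tcp_rot: [2.107, 2.329, 0.001]
wrist_force: [-0.1, 0.3, 1.1]
width: 0.37
grip_force: 25.1
```

drive_tool(
  increments=[
    {"delta_pos": [5, 0, 0], "turn": 0, "jaw": -0.6},
    {"delta_pos": [9, 0.5, 0], "turn": 0, "jaw": -0.6},
    {"delta_pos": [9, 0.5, 0], "turn": 0, "jaw": -0.6},
    {"delta_pos": [9, 0.5, 0], "turn": 0, "jaw": -0.6},
    {"delta_pos": [9, 0.5, 0], "turn": 0, "jaw": -0.6},
    {"delta_pos": [9, 0, 0], "turn": 0, "jaw": -0.6},
    {"delta_pos": [0, 0, 0], "turn": 0, "jaw": -0.6},
    {"delta_pos": [0, 0, 0], "turn": 0, "jaw": -0.6},
  ],
)

```text
time: 5.78
tool_pos: [0.6029, 0.2254, 0.2123]
tcp_rot: [-2.106, -2.331, -0.003]
wrist_force: [-0.4, 1.4, 5.2]
width: 0.371
grip_force: 25.3
```

drive_tool(
  increments=[
    {"delta_pos": [0, 0, 0], "turn": 0, "jaw": -0.1},
    {"delta_pos": [0, 0, 0], "turn": 0, "jaw": 0.2},
    {"delta_pos": [0, 0, 0], "turn": 0, "jaw": 0.6},
    {"delta_pos": [0, 0, 0], "turn": 0, "jaw": 1},
    {"delta_pos": [0, 0, 0], "turn": 0, "jaw": 1},
    {"delta_pos": [0, 0, -30], "turn": 0, "jaw": 1},
    {"delta_pos": [0, 0, -40], "turn": 0, "jaw": 1},
    {"delta_pos": [0, 0, -10], "turn": 0, "jaw": 1},
  ],
)

```text
time: 6.45
tool_pos: [0.6047, 0.2239, 0.2975]
tcp_rot: [2.105, 2.326, 0.011]
wrist_force: [1.5, -0.0, 1.5]
width: 1.002
grip_force: 0.0
```

drive_tool(
  increments=[
    {"delta_pos": [-37, 0, 0], "turn": 0, "jaw": 1},
    {"delta_pos": [-37, 0, 0], "turn": 0, "jaw": 1},
    {"delta_pos": [-37, 0, 0], "turn": 0, "jaw": 1},
    {"delta_pos": [0, 0, 0], "turn": 0, "jaw": 1},
    {"delta_pos": [0, 0, 30], "turn": 0, "jaw": 1},
    {"delta_pos": [0, 0, 25], "turn": 0, "jaw": 1},
    {"delta_pos": [0, 0, 0], "turn": 0, "jaw": 1},
    {"delta_pos": [0, 0, 0], "turn": 0, "jaw": 1},
  ],
)

```text
time: 7.12
tool_pos: [0.6127, 0.1128, 0.2348]
tcp_rot: [-2.106, -2.327, 0.006]
wrist_force: [0.3, 0.3, -0.2]
width: 1.0
grip_force: 0.0
```

```bash
python3 - <<'E'
from h import *
s=cam("side")
b=cv2.resize(s["pixels"][100:265,215:375],None,fx=3.5,fy=3.5,interpolation=cv2.INTER_CUBIC)[:,:,::-1]
cv2.imwrite("pics/d2.png",b); print(bot.read_state()["tool_pos"])
E
```

```text
[0.61374225 0.11312822 0.23658292]
```

View pics/d2.png

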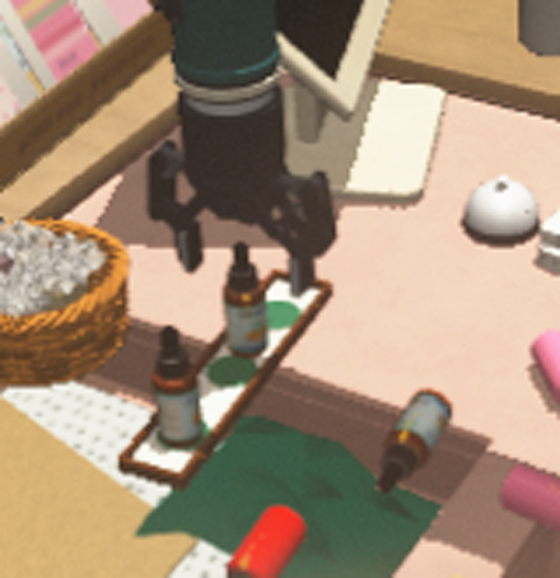

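The first bottle stands on the left spot, with its foot at crop (180,430). The gripper is above the second one, whose cap is at (240,255).

drive_tool(
  increments=[
    {"delta_pos": [0, 0, 12], "turn": 0, "jaw": 1},
    {"delta_pos": [0, 0, 11], "turn": 0, "jaw": 1},
    {"delta_pos": [0, 0, 0], "turn": 0, "jaw": 1},
    {"delta_pos": [0, 0, 0], "turn": 0, "jaw": 0.4},
    {"delta_pos": [0, 0, 0], "turn": 0, "jaw": 0},
    {"delta_pos": [0, 0, 0], "turn": 0, "jaw": -0.4},
    {"delta_pos": [0, 0, 0], "turn": 0, "jaw": -0.6},
    {"delta_pos": [0, 0, 0], "turn": 0, "jaw": -0.6},
  ],
)

```text
time: 7.83
tool_pos: [0.6142, 0.113, 0.2145]
tcp_rot: [2.107, 2.329, 0.002]
wrist_force: [-0.2, 0.5, -0.7]
width: 0.365
grip_force: 24.9
```

drive_tool(
  increments=[
    {"delta_pos": [0, 0, 0], "turn": 0, "jaw": -0.6},
    {"delta_pos": [0, 0, 0], "turn": 0, "jaw": -0.6},
  ],
)

```text
time: 8.0
tool_pos: [0.6142, 0.113, 0.2144]
tcp_rot: [2.107, 2.329, 0.002]
wrist_force: [0.5, -0.5, 1.8]
width: 0.367
grip_force: 25.3
```

drive_tool(
  increments=[
    {"delta_pos": [0, 0, 0], "turn": 0, "jaw": -0.1},
    {"delta_pos": [0, 0, 2], "turn": 0, "jaw": -0.1},
    {"delta_pos": [0, 0, 0], "turn": 0, "jaw": -0.1},
    {"delta_pos": [0, 0, 0], "turn": 0, "jaw": -0.6},
    {"delta_pos": [0, 0, 0], "turn": 0, "jaw": -0.6},
    {"delta_pos": [0, 0, 0], "turn": 0, "jaw": -0.6},
  ],
)

```text
time: 8.5
tool_pos: [0.6136, 0.113, 0.2113]
tcp_rot: [-2.107, -2.329, 0.001]
wrist_force: [0.6, 0.3, -1.4]
width: 0.368
grip_force: 25.0
```

drive_tool(
  increments=[
    {"delta_pos": [-5, 0, 0], "turn": 0, "jaw": -0.6},
    {"delta_pos": [-9, 0, 0], "turn": 0, "jaw": -0.6},
    {"delta_pos": [-9, 0, 0], "turn": 0, "jaw": -0.6},
    {"delta_pos": [-9, 0, 0], "turn": 0, "jaw": -0.6},
    {"delta_pos": [-9, 0, 0], "turn": 0, "jaw": -0.6},
    {"delta_pos": [-8, 0, 0], "turn": 0, "jaw": -0.6},
    {"delta_pos": [0, 0, 0], "turn": 0, "jaw": -0.6},
    {"delta_pos": [0, 0, 0], "turn": 0, "jaw": -0.6},
  ],
)

```text
time: 9.17
tool_pos: [0.6188, 0.0633, 0.2117]
tcp_rot: [-2.109, -2.328, -0.0]
wrist_force: [-0.6, -0.5, -1.4]
width: 0.363
grip_force: 25.0
```

drive_tool(
  increments=[
    {"delta_pos": [0, 0, 0], "turn": 0, "jaw": -0.1},
    {"delta_pos": [0, 0, 0], "turn": 0, "jaw": 0.2},
    {"delta_pos": [0, 0, 0], "turn": 0, "jaw": 0.6},
    {"delta_pos": [0, 0, 0], "turn": 0, "jaw": 1},
    {"delta_pos": [0, 0, 0], "turn": 0, "jaw": 1},
    {"delta_pos": [0, 0, -30], "turn": 0, "jaw": 1},
    {"delta_pos": [0, 0, -40], "turn": 0, "jaw": 1},
    {"delta_pos": [0, 0, -30], "turn": 0, "jaw": 1},
  ],
)

```text
time: 9.83
tool_pos: [0.6187, 0.0645, 0.3132]
tcp_rot: [-2.107, -2.33, 0.0]
wrist_force: [1.7, 0.1, 0.6]
width: 0.999
grip_force: 0.0
```

drive_tool(
  increments=[
    {"delta_pos": [0, -40, 0], "turn": 0, "jaw": 1},
    {"delta_pos": [0, -40, 0], "turn": 0, "jaw": 1},
    {"delta_pos": [0, -40, 0], "turn": 0, "jaw": 1},
    {"delta_pos": [0, 0, 0], "turn": 0, "jaw": 1},
    {"delta_pos": [0, 0, 0], "turn": 0, "jaw": 1},
  ],
)

```text
time: 10.25
tool_pos: [0.4964, 0.0522, 0.3107]
tcp_rot: [-2.106, -2.329, 0.003]
wrist_force: [0.7, -0.5, -0.4]
width: 0.999
grip_force: 0.0
```

```bash
python3 - <<'E'
from h import *
s=cam("side");t=cam("top")
a=cv2.resize(t["pixels"][140:250,265:375],None,fx=4,fy=4,interpolation=cv2.INTER_CUBIC)[:,:,::-1]
b=cv2.resize(s["pixels"][150:260,235:345],None,fx=4,fy=4,interpolation=cv2.INTER_CUBIC)[:,:,::-1]
cv2.imwrite("pics/e1.png",np.hstack([a[:,:400],b[:,:400]])); print(bot.read_state()["tool_pos"])
E
```

```text
[0.49988153 0.05238368 0.31246341]
```

View pics/e1.png

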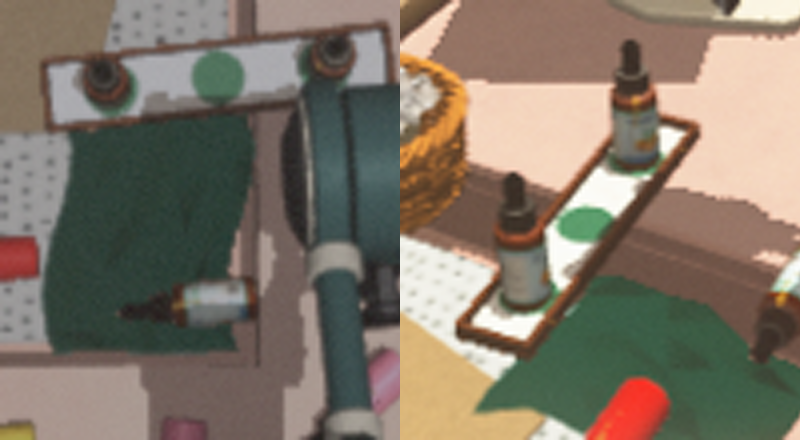

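Both bottles stand on their spots (crop (107,90) and (330,68)), and the middle spot is free at (219,77). The toppled bottle hasn't moved: tip (120,313), foot (255,298). With only vertical tool motion available, I'll grip it by the dropper cap so that it can swing upright under gravity when lifted.

drive_tool(
  increments=[
    {"delta_pos": [41, -11, 0], "turn": 0, "jaw": 0.5},
    {"delta_pos": [41, -11, 0], "turn": 0, "jaw": 0},
    {"delta_pos": [41, -11, 0], "turn": 0, "jaw": 0},
    {"delta_pos": [40, -11, 20], "turn": 0, "jaw": 0},
    {"delta_pos": [0, 0, 40], "turn": 0, "jaw": 0},
    {"delta_pos": [0, 0, 30], "turn": 0, "jaw": 0},
    {"delta_pos": [0, 0, 0], "turn": 0, "jaw": 0},
    {"delta_pos": [0, 0, 0], "turn": 0, "jaw": 0},
  ],
  grip_force=20,
)

```text
time: 11.02
tool_pos: [0.4418, 0.2045, 0.2224]
tcp_rot: [-2.106, -2.329, 0.005]
wrist_force: [1.1, 0.4, 0.3]
width: 0.504
grip_force: 0.0
```

```bash
python3 - <<'E'
from h import *
s=cam("side");t=cam("top")
b=cv2.resize(s["pixels"][150:270,270:400],None,fx=4,fy=4,interpolation=cv2.INTER_CUBIC)[:,:,::-1]
cv2.imwrite("pics/f1.png",b); print(bot.read_state()["tool_pos"])
im=t["pixels"].astype(int)[140:175,265:372]
m=((im[:,:,1]>im[:,:,0]+20)&(im[:,:,1]>90)).astype(np.uint8)
n,_,st,ce=cv2.connectedComponentsWithStats(m)
for i in range(1,n):
    if st[i,4]>40: print(ce[i]+[265,140],st[i].tolist(),onz(t,*(ce[i]+[265,140]),.006).round(4))
for x,y in[(103,73),(334,50)]:print(onz(t,264.6+x/4,139.6+y/4,.108).round(4))
E
```

```text
[0.4435089  0.20462184 0.22534748]
[319.03875969 158.84496124] [48, 13, 13, 13, 129] [0.6121 0.146  0.006 ]
[0.6006 0.2255 0.108 ]
[0.615  0.0672 0.108 ]
```

View pics/f1.png

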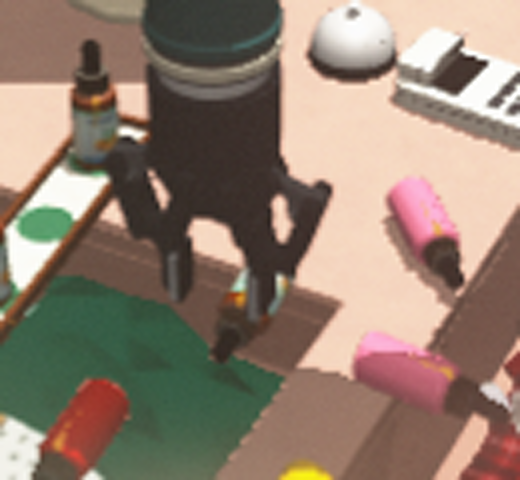

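The open fingers hang over the cap end (cap tip at crop (222,352), fingertips at (175,290) and (265,300)). I'll centre on the cap, lower and grip.

drive_tool(
  increments=[
    {"delta_pos": [6, -5, 10], "turn": 0, "jaw": 0},
    {"delta_pos": [0, 0, 20], "turn": 0, "jaw": 0},
    {"delta_pos": [0, 0, 16], "turn": 0, "jaw": 0},
    {"delta_pos": [0, 0, 0], "turn": 0, "jaw": 0},
    {"delta_pos": [0, 0, 0], "turn": 0, "jaw": 0},
  ],
)

```text
time: 11.53
tool_pos: [0.436, 0.2095, 0.1779]
tcp_rot: [-2.108, -2.329, 0.0]
wrist_force: [-0.8, -0.4, -0.7]
width: 0.501
grip_force: 0.0
```

drive_tool(
  increments=[
    {"delta_pos": [0, 0, 0], "turn": 0, "jaw": -0.3},
    {"delta_pos": [0, 0, 0], "turn": 0, "jaw": -0.6},
    {"delta_pos": [0, 0, 0], "turn": 0, "jaw": -1},
    {"delta_pos": [0, 0, 0], "turn": 0, "jaw": -1},
    {"delta_pos": [0, 0, 0], "turn": 0, "jaw": -1},
    {"delta_pos": [0, 0, 0], "turn": 0, "jaw": -1},
  ],
)

```text
time: 12.03
tool_pos: [0.4366, 0.21, 0.1784]
tcp_rot: [2.107, 2.329, 0.004]
wrist_force: [1.3, 1.2, 2.0]
width: 0.132
grip_force: 21.2
```

drive_tool(
  increments=[
    {"delta_pos": [0, 0, -10], "turn": 0, "jaw": -1},
    {"delta_pos": [0, 0, -18], "turn": 0, "jaw": -1},
    {"delta_pos": [0, 0, -18], "turn": 0, "jaw": -1},
    {"delta_pos": [0, 0, -18], "turn": 0, "jaw": -1},
    {"delta_pos": [0, 0, -18], "turn": 0, "jaw": -1},
    {"delta_pos": [0, 0, -18], "turn": 0, "jaw": -1},
    {"delta_pos": [0, 0, -18], "turn": 0, "jaw": -1},
    {"delta_pos": [0, 0, 0], "turn": 0, "jaw": -1},
  ],
)

```text
time: 12.7
tool_pos: [0.4371, 0.21, 0.2995]
tcp_rot: [2.106, 2.328, 0.008]
wrist_force: [1.2, 0.7, -0.3]
width: 0.137
grip_force: 20.9
```

drive_tool(
  increments=[
    {"delta_pos": [0, 0, 0], "turn": 0, "jaw": -1},
    {"delta_pos": [0, 0, 0], "turn": 0, "jaw": -1},
    {"delta_pos": [0, 0, 0], "turn": 0, "jaw": -1},
    {"delta_pos": [0, 0, 0], "turn": 0, "jaw": -1},
  ],
)

```text
time: 13.03
tool_pos: [0.4352, 0.2093, 0.294]
tcp_rot: [-2.107, -2.329, 0.005]
wrist_force: [0.3, 0.7, -1.4]
width: 0.135
grip_force: 21.0
```

```bash
python3 - <<'E'
from h import *
import pickle
s0=pickle.load(open("side.pkl","rb"))["pixels"].astype(int)
s=cam("side"); st=bot.read_state(); print(st["tool_pos"])
g=np.array(st["tool_pos"])-[0,0,.155]
print("grasp px",proj(s,g),"foot if hanging",proj(s,g-[0,0,.092]),"foot if level",proj(s,g-[-.009,.092,0]))
p=s["pixels"].astype(int); u,v=proj(s,g-[0,0,.05]).astype(int)
# amber/label pixels: print coarse labels of region
m=((p[:,:,0]-p[:,:,2]>50)&(p[:,:,0]>90)&(p[:,:,1]<p[:,:,0]*.75)&(p[:,:,1]>30)).astype(np.uint8)
x0,y0=int(proj(s,g)[0])-60,int(proj(s,g)[1])-30
n,_,q,ce=cv2.connectedComponentsWithStats(m[y0:y0+140,x0:x0+130])
for i in range(1,n):
    if q[i,4]>12: print((ce[i]+[x0,y0]).round(1),q[i,2:].tolist())
cv2.imwrite("pics/g1.png",cv2.resize(s["pixels"][y0:y0+140,x0:x0+130],None,fx=4,fy=4,interpolation=cv2.INTER_CUBIC)[:,:,::-1])
E
```

```text
[0.43534436 0.20936209 0.29414684]
grasp px [323.91065096 198.42742918] foot if hanging [324.44345071 228.39666642] foot if level [338.65611832 177.01281351]
[293.2 174.5] [11, 6, 32]
[274.3 199.5] [25, 27, 88]
[285.  211.5] [44, 52, 115]
[374.4 204.6] [19, 21, 159]
[337.5 220. ] [34, 13, 53]
[371.5 243.6] [28, 20, 299]
[291.5 255.5] [22, 25, 308]
[384.5 283.5] [27, 52, 485]
[365.8 304. ] [13, 8, 44]
```

View pics/g1.png

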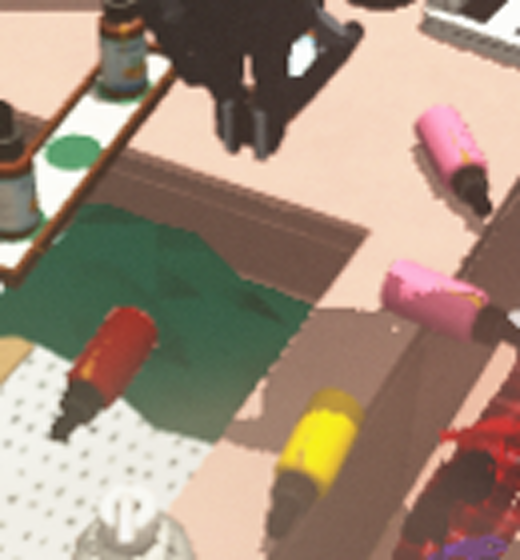

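The bottle is held firmly by its cap but stays level (label visible at crop (300,55), beside the finger), so it doesn't swing freely. I'll turn it in the grip by pressing the lower rim of its foot against the outside of the fixed tray's left end wall while I raise the cap.

drive_tool(
  increments=[
    {"delta_pos": [25, 28, 0], "turn": 0, "jaw": -1},
    {"delta_pos": [25, 28, 0], "turn": 0, "jaw": -1},
    {"delta_pos": [25, 28, 0], "turn": 0, "jaw": -1},
    {"delta_pos": [25, 28, 0], "turn": 0, "jaw": -1},
    {"delta_pos": [26, 29, 0], "turn": 0, "jaw": -1},
    {"delta_pos": [26, 29, 0], "turn": 0, "jaw": -1},
    {"delta_pos": [0, 0, 30], "turn": 0, "jaw": -1},
    {"delta_pos": [0, 0, 30], "turn": 0, "jaw": -1},
  ],
)

```text
time: 13.75
tool_pos: [0.5928, 0.3806, 0.237]
tcp_rot: [2.105, 2.329, 0.011]
wrist_force: [-0.4, 0.1, -1.6]
width: 0.137
grip_force: 20.9
```

drive_tool(
  increments=[
    {"delta_pos": [0, 0, 20], "turn": 0, "jaw": -1},
    {"delta_pos": [0, 0, 20], "turn": 0, "jaw": -1},
    {"delta_pos": [0, 0, 0], "turn": 0, "jaw": -1},
    {"delta_pos": [0, 0, 0], "turn": 0, "jaw": -1},
  ],
)

```text
time: 14.08
tool_pos: [0.5889, 0.3772, 0.1928]
tcp_rot: [-2.107, -2.328, 0.008]
wrist_force: [0.6, 0.5, -0.8]
width: 0.134
grip_force: 21.0
```

```bash
python3 - <<'E'
from h import *
for _ in range(3):
    s=bot.read_state();print(s["tool_pos"],s["q"].round(2) if hasattr(s["q"],'round') else s["q"])
t=cam("top"); s2=cam("side"); G=np.array(s["tool_pos"])-[0,0,.1624]
# expected foot point, and amber foot seen
for c,n in((t,"top"),(s2,"side")):
    print(n,"grip",proj(c,G).round(1),"foot",proj(c,G+[.0095,-.0915,0]).round(1))
def prof(c,a,b,k=22):
    for w in np.linspace(0,1,k):
        q=a+(b-a)*w; u,v=proj(c,q).round().astype(int); print(u,v,c["pixels"][v,u].tolist(),end=" | ")
a=G+[.005,-.05,.016]; b=G+[.0125,-.125,.016]
prof(t,a,b)
E
```

```text
[0.5888667  0.37721447 0.19282724] [ 0.53  0.5   1.71 -0.    0.95  0.43]
[0.5888667  0.37721447 0.19282724] [ 0.53  0.5   1.71 -0.    0.95  0.43]
[0.5888667  0.37721447 0.19282724] [ 0.53  0.5   1.71 -0.    0.95  0.43]
top grip [239.9 166.3] foot [271.3 162.7]
side grip [232.5 255.6] foot [252.2 231.2]
256 164 [164, 170, 170] | 258 164 [170, 170, 174] | 259 163 [169, 167, 167] | 260 163 [168, 166, 165] | 261 163 [171, 171, 175] | 263 163 [171, 172, 176] | 264 163 [160, 166, 170] | 265 163 [160, 166, 170] | 266 163 [161, 168, 172] | 267 162 [157, 164, 165] | 269 162 [103, 70, 52] | 270 162 [107, 63, 47] | 271 162 [112, 87, 75] | 272 162 [126, 109, 89] | 274 162 [126, 110, 90] | 275 162 [98, 79, 69] | 276 162 [100, 75, 64] | 277 161 [115, 110, 111] | 279 161 [171, 171, 175] | 280 161 [171, 171, 175] | 281 161 [172, 172, 176] | 282 161 [169, 169, 172] |
```

drive_tool(
  increments=[
    {"delta_pos": [-6, 0, 5.5], "turn": 0, "jaw": -1},
    {"delta_pos": [-6, 0, 0], "turn": 0, "jaw": -1},
    {"delta_pos": [0, 0, 0], "turn": 0, "jaw": -1},
  ],
)

```text
time: 14.43
tool_pos: [0.5917, 0.3656, 0.1915]
tcp_rot: [2.109, 2.329, 0.005]
wrist_force: [-0.3, 1.3, -0.5]
width: 0.134
grip_force: 21.0
```

drive_tool(
  increments=[
    {"delta_pos": [-1, 0, -5], "turn": 0, "jaw": -1},
    {"delta_pos": [-2, 0, -8], "turn": 0, "jaw": -1},
    {"delta_pos": [-3, 0, -9], "turn": 0, "jaw": -1},
    {"delta_pos": [0, 0, 0], "turn": 0, "jaw": -1},
  ],
)

```text
time: 14.77
tool_pos: [0.5928, 0.3596, 0.2152]
tcp_rot: [2.106, 2.328, 0.005]
wrist_force: [0.8, 0.8, -1.0]
width: 0.131
grip_force: 21.5
```

```bash
cat > ang.py <<'E'
from h import *
s=bot.read_state(); print(s["tool_pos"].round(4),s["wrist_force"].round(1),s["time"])
t=cam("top"); s2=cam("side"); G=np.array(s["tool_pos"])-[0,0,.1624]
for th in range(0,105,15):
    r=np.radians(th); f=G+.092*np.array([.1*np.cos(r),-.995*np.cos(r),-np.sin(r)])
    print(th,proj(t,f).round(1),proj(s2,f).round(1))
x,y=(proj(s2,G)-[30,30]).astype(int)
import sys
cv2.imwrite("pics/%s.png"%sys.argv[1],np.hstack([cv2.resize(s2["pixels"][y:y+75,x:x+75],None,fx=5,fy=5,interpolation=cv2.INTER_CUBIC),cv2.resize(t["pixels"][130:205,215:290],None,fx=5,fy=5,interpolation=cv2.INTER_CUBIC)])[:,:,::-1]); print("side origin",x,y)
E
python3 ang.py h1
```

```text
[0.5928 0.3596 0.2152] [ 0.8  0.8 -1. ] 14.7667
0 [276.6 160.4] [254.1 219.8]
15 [276.3 161.6] [254.6 227.7]
30 [274. 163.] [253.8 236.6]
45 [269.8 164.4] [251.7 245.7]
60 [264.1 165.7] [248.6 254.8]
75 [257.3 166.9] [244.6 263.2]
90 [249.7 167.8] [239.8 270.6]
side origin 204 213
```

```bash
cat > prof.py <<'E'
from h import *
import sys
s=bot.read_state(); print(np.round(s["tool_pos"],4),np.round(s["wrist_force"],1),s["time"])
G=np.array(s["tool_pos"])-[0,0,.1624]
for n in("top","side"):
    c=cam(n); p=c["pixels"].astype(int)
    for th in map(int,sys.argv[1:]):
        r=np.radians(th); a=np.array([.1*np.cos(r),-.995*np.cos(r),-np.sin(r)])
        L=[]
        for d in range(25,115,6):
            u,v=proj(c,G+a*d/1000).round().astype(int); q=p[v,u]
            L.append("%d,%d,%d"%tuple(q))
        print(n,th," ".join(L))
E
python3 prof.py 0 15 30 45
```

```text
[0.5921 0.3596 0.2134] [-0.7 -0.5 -1.9] 14.8667
top 0 54,74,75 65,78,77 71,79,75 157,165,166 160,169,168 170,170,174 171,170,174 170,171,175 155,162,166 156,164,169 115,126,117 107,68,54 164,163,167 172,172,175 138,133,132
top 15 75,86,83 65,78,77 71,79,75 157,165,166 168,170,174 172,171,175 171,170,175 170,171,174 168,171,175 161,169,173 108,119,114 103,67,55 166,166,170 171,171,176 171,171,174
top 30 61,76,77 98,103,98 109,108,102 112,121,112 163,164,167 168,169,171 170,171,174 169,170,173 170,171,174 170,170,174 156,166,171 92,106,109 98,62,52 114,108,107 170,170,174
top 45 57,73,72 75,86,83 98,103,98 109,108,102 106,107,99 145,151,150 154,157,158 162,166,166 164,166,166 163,167,165 162,165,164 155,158,158 150,155,156 90,111,127 70,89,96
side 0 61,54,43 59,53,40 61,53,45 60,54,44 70,59,44 57,50,41 57,50,42 56,48,41 59,51,45 73,67,60 77,72,66 78,67,60 232,231,222 228,226,212 240,199,176
side 15 62,54,43 63,54,44 64,57,47 62,55,45 61,53,46 61,54,44 59,52,43 57,50,41 60,54,46 70,66,57 87,86,76 235,240,231 234,238,230 226,236,235 125,175,203
side 30 62,55,43 63,54,42 61,54,45 63,55,44 62,52,43 80,62,48 108,78,58 102,69,50 87,57,38 87,88,75 121,123,112 129,130,119 215,214,201 135,129,114 86,64,46
side 45 61,53,43 62,54,42 62,55,44 66,56,47 145,118,82 220,183,123 220,184,123 220,182,121 218,182,119 220,184,121 218,183,122 218,182,122 219,183,122 221,185,122 216,183,123
```

drive_tool(
  increments=[
    {"delta_pos": [16, 0, 0], "turn": 0, "jaw": -1},
    {"delta_pos": [0, 0, 15], "turn": 0, "jaw": -1},
    {"delta_pos": [0, 0, 13], "turn": 0, "jaw": -1},
    {"delta_pos": [0, 0, 0], "turn": 0, "jaw": -1},
    {"delta_pos": [0, 0, 0], "turn": 0, "jaw": -1},
  ],
)

```text
time: 15.38
tool_pos: [0.5891, 0.3752, 0.1814]
tcp_rot: [-2.106, -2.33, 0.007]
wrist_force: [-0.0, -0.5, 0.0]
width: 0.134
grip_force: 21.3
```

```bash
python3 - <<'E'
from h import *
L=[]
for i in range(5):
    c=cam("side"); L.append(bot.read_state()["tool_pos"])
print(np.round(L,4)); G=np.mean(L,0)-[0,0,.1624]; p=c["pixels"].astype(int)
for n in("top","side"):
    c=cam(n);p=c["pixels"].astype(int)
    for h in(-8,0,8,14):
        print(n,h," ".join("%d,%d,%d"%tuple(p[tuple(proj(c,G+[.1*d/1000,-.995*d/1000,h/1000]).round().astype(int)[::-1])]) for d in range(50,112,5)))
E
```

```text
[[0.5895 0.3753 0.1823]
 [0.5898 0.3754 0.1831]
 [0.59   0.3755 0.1837]
 [0.5902 0.3756 0.1841]
 [0.5903 0.3756 0.1843]]
top -8 172,173,176 172,171,175 170,170,174 172,173,176 170,170,174 158,166,171 102,102,97 100,66,50 126,108,89 127,111,92 102,84,70 119,110,110 171,170,174
top 0 169,170,174 171,171,174 172,172,175 172,173,176 170,170,174 158,166,171 150,162,166 108,70,51 126,108,89 129,113,92 102,84,70 122,113,115 166,164,168
top 8 169,170,174 172,172,176 172,172,175 172,173,176 170,171,175 165,170,174 150,162,166 108,70,51 107,70,54 129,115,93 96,76,62 98,73,63 166,164,168
top 14 165,169,171 172,172,176 169,166,164 171,171,175 170,171,175 165,170,174 150,162,166 116,115,104 101,66,49 129,115,93 96,76,62 98,73,63 166,164,168
side -8 62,55,46 62,54,46 63,56,46 63,57,49 63,56,48 64,59,52 76,69,62 79,75,68 66,61,54 61,54,48 82,117,136 142,79,50 248,247,240
side 0 99,60,42 65,57,48 63,57,47 65,57,49 65,60,52 77,72,64 79,75,69 118,121,114 149,161,156 169,204,215 172,94,52 250,248,240 252,251,245
side 8 84,72,64 79,72,67 70,64,57 71,66,59 77,71,64 94,92,84 213,228,229 227,238,239 199,227,218 212,190,170 247,245,236 247,245,238 252,251,245
side 14 187,203,172 90,89,82 70,63,58 79,72,65 81,74,69 162,173,169 229,237,232 169,161,136 114,71,43 111,95,79 114,98,83 136,120,106 105,87,74
```

drive_tool(
  increments=[
    {"delta_pos": [-6, 0, -2], "turn": 0, "jaw": -1},
    {"delta_pos": [-3, 0, 0], "turn": 0, "jaw": -1},
    {"delta_pos": [-2, 0, 0], "turn": 0, "jaw": -1},
    {"delta_pos": [-2, 0, 0], "turn": 0, "jaw": -1},
    {"delta_pos": [0, 0, 0], "turn": 0, "jaw": -1},
    {"delta_pos": [0, 0, 0], "turn": 0, "jaw": -1},
  ],
)

```text
time: 16.23
tool_pos: [0.5918, 0.3647, 0.1874]
tcp_rot: [-2.108, -2.328, -0.008]
wrist_force: [-1.4, 7.6, 0.9]
width: 0.132
grip_force: 21.5
```

drive_tool(
  increments=[
    {"delta_pos": [-1.5, 0, -4], "turn": 0, "jaw": -1},
    {"delta_pos": [-1.5, 0, -6], "turn": 0, "jaw": -1},
    {"delta_pos": [-1.5, 0, -6], "turn": 0, "jaw": -1},
    {"delta_pos": [-2, 0, -5], "turn": 0, "jaw": -1},
    {"delta_pos": [-2, 0, -5], "turn": 0, "jaw": -1},
    {"delta_pos": [-2, 0, -5], "turn": 0, "jaw": -1},
  ],
)

```text
time: 16.73
tool_pos: [0.5928, 0.3536, 0.2184]
tcp_rot: [-2.107, -2.329, -0.006]
wrist_force: [-0.1, 3.7, 0.1]
width: 0.138
grip_force: 24.2
```

```bash
python3 ang.py i1; python3 prof.py 0 10 20 30
```

```text
[0.5928 0.3536 0.2184] [-0.1  3.7  0.1] 16.7333
0 [278.6 160.2] [255.4 217.4]
15 [278.3 161.5] [255.8 225.4]
30 [275.9 162.8] [255.  234.2]
45 [271.6 164.2] [253.  243.4]
60 [265.9 165.5] [249.9 252.4]
75 [259.1 166.7] [245.9 260.8]
90 [251.5 167.7] [241.1 268.1]
side origin 205 210
[0.5931 0.3533 0.2189] [-0.7  6.2  0.9] 16.8333
top 0 57,74,75 53,69,71 53,65,64 131,141,139 151,163,159 160,164,161 165,169,168 169,170,170 151,157,158 145,153,154 98,71,58 165,163,168 172,172,176 139,133,133 97,87,79
top 10 57,74,75 65,80,79 53,65,64 131,141,139 151,163,159 164,168,170 166,169,171 169,170,171 151,157,158 145,153,154 102,75,62 165,164,168 171,172,175 145,142,142 101,91,84
top 20 57,74,75 61,78,77 68,81,78 71,77,75 150,158,157 163,169,171 166,169,171 169,170,171 152,160,162 138,148,153 102,77,65 126,113,110 172,171,176 173,171,176 145,142,142
top 30 57,74,75 61,78,77 68,81,78 71,77,75 150,158,157 160,168,167 170,172,175 172,173,176 170,170,173 164,170,171 126,141,147 99,73,63 162,161,165 170,169,174 172,171,176
side 0 59,55,44 59,50,42 58,50,41 59,50,44 56,49,41 57,51,42 56,48,42 57,49,41 61,53,48 77,73,66 82,76,70 78,66,57 151,116,100 174,131,113 103,88,77
side 10 61,52,43 62,54,44 59,51,42 58,51,42 59,51,41 58,49,41 58,49,42 58,51,42 57,51,42 55,48,40 55,49,39 65,55,47 63,55,47 59,49,39 67,50,41
side 20 63,53,43 61,53,44 59,52,43 60,53,42 77,59,46 85,56,40 93,90,74 216,228,221 236,243,237 244,249,245 244,249,245 233,242,241 150,119,98 163,129,104 157,150,132
side 30 60,52,40 63,54,44 62,54,41 63,55,43 61,52,41 116,78,57 139,81,52 116,62,34 128,131,109 147,175,163 183,196,185 168,183,162 152,152,110 174,133,79 155,137,116
```

View pics/i1.png

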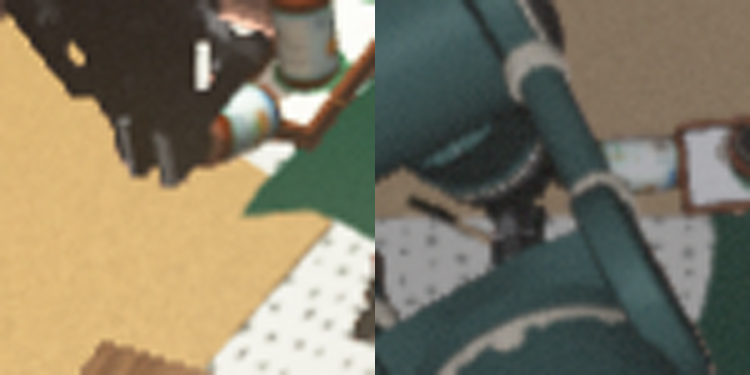

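The picture shows the bottle tilting: the body at left crop (245,115) slopes down to its foot, which presses on the tray's end wall, with a reaction of about 5 N. I'll continue along the arc.

drive_tool(
  increments=[
    {"delta_pos": [-4, 0, -6.5], "turn": 0, "jaw": -1},
    {"delta_pos": [-4, 0, -6.5], "turn": 0, "jaw": -1},
    {"delta_pos": [-5, 0, -6], "turn": 0, "jaw": -1},
    {"delta_pos": [-5, 0, -5.5], "turn": 0, "jaw": -1},
  ],
)

```text
time: 17.27
tool_pos: [0.5945, 0.3352, 0.2423]
tcp_rot: [-2.107, -2.329, -0.004]
wrist_force: [-0.8, 4.6, -0.4]
width: 0.136
grip_force: 29.9
```

drive_tool(
  increments=[
    {"delta_pos": [-6, 0, -5], "turn": 0, "jaw": -1},
    {"delta_pos": [-6, 0, -4.5], "turn": 0, "jaw": -1},
    {"delta_pos": [0, 0, 0], "turn": 0, "jaw": -1},
  ],
)

```text
time: 17.52
tool_pos: [0.5961, 0.322, 0.2526]
tcp_rot: [2.108, 2.328, 0.003]
wrist_force: [-0.4, 3.7, 4.2]
width: 0.136
grip_force: 29.6
```

```bash
python3 prof.py 20 30 40 50 60 70| cut -c1-400
```

```text
[0.5961 0.322  0.2526] [-0.4  3.7  4.2] 17.5167
top 20 47,59,58 53,70,69 58,76,76 57,75,75 51,67,67 90,96,94 128,130,126 95,93,86 165,163,167 142,138,137 98,87,82 66,57,56 43,40,37 42,39,38 67,62,58
top 30 42,43,41 52,67,67 55,75,74 57,77,75 56,74,75 55,65,65 131,131,131 120,123,121 108,97,92 167,166,171 127,120,116 97,87,82 68,56,50 58,56,51 55,51,50
top 40 42,43,41 43,54,55 55,71,72 60,78,77 58,78,78 58,75,77 52,65,63 118,122,121 120,126,127 105,114,113 157,156,159 145,142,143 130,124,120 91,69,60 65,56,52
top 50 43,43,38 42,43,41 50,65,64 55,71,72 60,78,77 53,74,74 60,79,78 58,74,73 54,69,66 90,96,94 117,125,128 100,109,113 146,144,147 168,167,171 167,167,170
top 60 45,40,40 43,43,38 37,37,29 43,47,46 52,68,68 57,74,74 58,77,76 60,80,78 55,75,76 69,82,82 73,83,80 72,79,77 76,81,79 121,126,126 91,98,102
top 70 41,38,36 43,42,35 49,47,44 41,34,30 37,37,29 55,50,45 51,57,57 50,66,64 51,69,70 59,76,75 60,77,77 61,78,78 76,88,85 101,105,102 110,115,109
side 20 59,50,42 60,52,44 65,55,44 61,53,45 135,120,106 221,186,168 233,186,160 154,116,98 146,111,93 101,77,63 80,63,49 88,53,36 104,58,36 165,87,56 106,66,47
side 30 57,50,40 58,49,40 68,58,44 141,93,55 186,113,62 238,235,226 243,242,235 243,242,236 239,239,231 225,225,211 222,190,169 106,92,78 122,111,99 135,126,109 140,131,115
side 40 59,51,43 57,47,39 58,49,40 59,51,42 92,68,53 155,102,77 175,106,77 129,70,45 124,119,102 143,143,125 115,100,83 92,77,62 128,126,106 82,87,67 106,99,84
side 50 68,60,53 59,52,44 59,52,42 59,50,38 61,51,39 90,65,50 106,74,57 82,54,37 77,56,40 87,92,79 94,99,94 98,103,93 102,107,86 102,107,86 116,95,60
side 60 69,61,52 62,55,48 62,54,44 80,60,46 104,71,53 86,57,40 82,56,40 79,71,55 100,100,89 104,104,92 107,107,96 107,107,96 103,103,92 99,88,76 171,157,141
side 70 100,95,88 94,83,72 97,68,52 136,124,110 149,143,126 196,195,181 226,224,210 230,227,214 240,239,230 215,211,195 201,182,148 227,208,172 226,201,156 219,183,121 221,183,124
```

drive_tool(
  increments=[
    {"delta_pos": [-3, 0, -4], "turn": 0, "jaw": -1},
    {"delta_pos": [-4, 0, -2.5], "turn": 0, "jaw": -1},
    {"delta_pos": [-4, 0, -1.5], "turn": 0, "jaw": -1},
    {"delta_pos": [0, 0, 0], "turn": 0, "jaw": -1},
    {"delta_pos": [0, 0, 0], "turn": 0, "jaw": -1},
  ],
)

```text
time: 18.03
tool_pos: [0.5965, 0.3113, 0.2589]
tcp_rot: [-2.108, -2.329, 0.001]
wrist_force: [-1.0, 3.4, 1.4]
width: 0.137
grip_force: 29.3
```

drive_tool(
  increments=[
    {"delta_pos": [-4, 0, -1.5], "turn": 0, "jaw": -1},
    {"delta_pos": [-4, 0, -1.5], "turn": 0, "jaw": -1},
    {"delta_pos": [-5, 0, -1.5], "turn": 0, "jaw": -1},
    {"delta_pos": [0, 0, 0], "turn": 0, "jaw": -1},
    {"delta_pos": [0, 0, 0], "turn": 0, "jaw": -1},
  ],
)

```text
time: 18.45
tool_pos: [0.5977, 0.2976, 0.2629]
tcp_rot: [2.108, 2.329, -0.003]
wrist_force: [-0.2, -0.2, -0.2]
width: 0.14
grip_force: 27.2
```

```bash
cat > edge.py <<'E'
from h import *
import sys
# for trial angle: spread of brightness along lateral lines -> print label run (bright) & extents in side view as distance from grip across angles
s=bot.read_state(); print(np.round(s["tool_pos"],4),np.round(s["wrist_force"],1),s["time"])
c=cam("side");p=c["pixels"].astype(int); G=np.array(s["tool_pos"])-[0,0,.1624]
for th in range(30,116,7):
    r=np.radians(th); a=np.array([.1*np.cos(r),-.995*np.cos(r),-np.sin(r)])
    o=""
    for d in range(15,125,5):
        u,v=proj(c,G+a*d/1000).round().astype(int); R_,g,b=p[v,u]
        o+=("W" if b>185 else "D" if R_<75 else "a" if R_-b>38 and R_<190 and g<R_*.78 else "T" if R_-b>45 else "g")
    print("%3d"%th,o)
E
python3 edge.py
```

```text
[0.5977 0.2976 0.2629] [-0.2 -0.2 -0.2] 18.45
 30 gDDDDDDagagaaaaaaaaaaa
 37 gDDDDDgaaaaggggggggggg
 44 gDDDDDDDgaaagggggggggg
 51 gggDDDDDDaaagggggggTgg
 58 gggDDDDaaaaggggggggggD
 65 ggggDaaaaggggggggggggg
 72 ggggaaagggaggggaaggggW
 79 ggaagggWgaagaggagWWWWW
 86 aggWWWWWaaagaWWWTTTTTT
 93 aWWWWWWWWWgWWTTTTTTTTT
100 WWWWWWWWWWWTTTTTTTTTTT
107 WWWWWWWWWTTTTTTTTTTTTT
114 WWWWWWWWWTTTTTTTTTTTTT
```

drive_tool(
  increments=[
    {"delta_pos": [12, 0, -3], "turn": 0, "jaw": -1},
    {"delta_pos": [12, 0, 3], "turn": 0, "jaw": -1},
    {"delta_pos": [0, 0, 3], "turn": 0, "jaw": -1},
    {"delta_pos": [0, 0, 0], "turn": 0, "jaw": -1},
    {"delta_pos": [0, 0, 0], "turn": 0, "jaw": -1},
    {"delta_pos": [0, 0, 0], "turn": 0, "jaw": -1},
  ],
)

```text
time: 19.0
tool_pos: [0.5952, 0.3227, 0.2602]
tcp_rot: [-2.107, -2.33, 0.001]
wrist_force: [0.2, 0.1, 0.2]
width: 0.133
grip_force: 27.2
```

```bash
cat > foot.py <<'E'
from h import *
# tilt from side view: pixels that differ from the empty-scene picture are not separable, so fit label blob axis
import pickle,sys
b=pickle.load(open("side.pkl","rb"))["pixels"].astype(int)
s=bot.read_state(); c=cam("side"); p=c["pixels"].astype(int); G=np.array(s["tool_pos"])-[0,0,.1624]
print(np.round(s["tool_pos"],4),np.round(s["wrist_force"],1),s["time"])
g=proj(c,G); print("grip px",g.round(1))
d=(np.abs(p-b).sum(2)>45)
x0,y0=int(g[0])-15,int(g[1])-8
for y in range(y0,y0+48):
    print(y,"".join(("." if not d[y,x] else "D" if p[y,x].max()<75 else "w" if p[y,x,2]>95 else "a" if p[y,x,0]-p[y,x,2]>30 else "g") for x in range(x0,x0+60)))
for th in(50,60,70,80,90):
    r=np.radians(th); a=np.array([.1*np.cos(r),-.995*np.cos(r),-np.sin(r)]);n=np.array([-.1*np.sin(r),.995*np.sin(r),-np.cos(r)])
    print(th,"E",proj(c,G+a*.092+n*.016).round(0),"U",proj(c,G+a*.092-n*.016).round(0),"mid",proj(c,G+a*.06).round(0))
E
python3 foot.py
```

```text
[0.5952 0.3227 0.2602] [0.2 0.1 0.2] 19.0
grip px [240.6 219.5]
211 .....wwDDDDDDDDDDDDDDDDDDDDDg.........gag..gg..wwwwwwwwwww..
212 .......wDggDDDDDDDDDDDDDDDDDa.......wwwwww.w.w..wwwwwwwwww..
213 ........DggDDDDDDDDDDDDDDDga........wwwwww.wwwwwwwwwwwwwww..
214 .......wDggDDDDDDDDDDDDDDgw.........gwww.wwwwwwgwwwwwwwww...
215 .......wDggDDDDDggDDDDDDDw..........gww.wwwwwww.wwwwww......
216 .......wgggDDDDDgggDDDDDDw..........ggwwwwwwwwwaww..........
217 ........wggDDDDDgggDDDDDDw..........g.wwwwwwwwaa............
218 ........wDgDDDDDgggDDDDDDaaw.........wwwwwwwwwaaw...........
219 ........wgggDDDDDgggDDDDDaaaw.......gwwwwwwwwwaaw...........
220 .........wggDDDDDgggDDDDDDaaaw....aagwwwwwwwwwwww...........
221 ..........wgDDDDDgggDDDDDDaaaaw...ggggwwwwwwwwwwg...........
222 ..........wgDDDgwgggDDDDDDaaaaaa.gggggwwwwwwwwwgg...........
223 ..........wggDgwwgggDDDDDDaaaagwgwwgggwwwwwwwwggg...........
224 ...........wwww.wggggDDDDDaaaagwwwwggDgggwwgggag............
225 ................wggggDDDDaaaaagwwwwgggaDDaaaaag.............
226 .................wgggDDDaaaaa.gwwwwgggggaaaggg...........
[... 1618 characters left out ...]
..........
252 ............................................................
253 ............................................................
254 ............................................................
255 ...........................................................a
256 ..........................................................aa
257 .........................................................aaa
258 .........................................................aaa
50 E [255. 233.] U [258. 221.] mid [251. 224.]
60 E [252. 238.] U [257. 227.] mid [250. 228.]
70 E [249. 244.] U [254. 233.] mid [248. 232.]
80 E [246. 248.] U [252. 239.] mid [246. 235.]
90 E [242. 252.] U [249. 244.] mid [244. 238.]
```

drive_tool(
  increments=[
    {"delta_pos": [-5, 0, 1], "turn": 0, "jaw": -1},
    {"delta_pos": [-3, 0, 0], "turn": 0, "jaw": -1},
    {"delta_pos": [-2, 0, 0], "turn": 0, "jaw": -1},
    {"delta_pos": [0, 0, 0], "turn": 0, "jaw": -1},
    {"delta_pos": [0, 0, 0], "turn": 0, "jaw": -1},
  ],
)

```text
time: 19.47
tool_pos: [0.5966, 0.3122, 0.2597]
tcp_rot: [2.108, 2.329, 0.0]
wrist_force: [-0.3, -0.2, -1.3]
width: 0.135
grip_force: 27.2
```

drive_tool(
  increments=[
    {"delta_pos": [-2, 0, 0.5], "turn": 0, "jaw": -1},
    {"delta_pos": [-2, 0, 0], "turn": 0, "jaw": -1},
    {"delta_pos": [0, 0, 0], "turn": 0, "jaw": -1},
  ],
)

```text
time: 19.72
tool_pos: [0.5971, 0.3088, 0.2597]
tcp_rot: [-2.108, -2.329, -0.002]
wrist_force: [-0.5, 1.5, -0.1]
width: 0.14
grip_force: 28.2
```

drive_tool(
  increments=[
    {"delta_pos": [-1, 0, -2], "turn": 0, "jaw": -1},
    {"delta_pos": [-2, 0, -1], "turn": 0, "jaw": -1},
    {"delta_pos": [-2, 0, -1], "turn": 0, "jaw": -1},
    {"delta_pos": [0, 0, 0], "turn": 0, "jaw": -1},
  ],
)

```text
time: 20.05
tool_pos: [0.5974, 0.3032, 0.2631]
tcp_rot: [2.108, 2.329, -0.001]
wrist_force: [-0.3, -0.1, -0.7]
width: 0.132
grip_force: 27.2
```

```bash
python3 foot.py | grep -v '\.\{59\}'
```

```text
[0.5974 0.3032 0.2631] [-0.3 -0.1 -0.7] 20.05
grip px [244.7 213.5]
205 ......DDDDDDDDDDDDDDDDDDDDDDD..aDDDDDDDDaaaawwwwwwwww.......
206 .......aDgwDDDDDDDDDDDDDDDDDg..aaDDDDDaaaaawwwwwwwwww.......
207 ........DggDDDDDDDDDDDDDDDDg...aaaa.aaaaaaawwwwwwwwww.......
208 ........DggDDDDDDDDDDDDDDDg....aaaaaaa...aawwwwwwwwww.......
209 ........DggDDDDDgggDDDDDDg....aDaaaaaa...agwwwwwwwwww.......
210 ........wggDDDDDgggDDDDDDg.....DDaaaaa.agggwwwwwwwwwww......
211 ........wDggDDDDgggDDDDDDa........gag..gg..wwwwwwwwwww......
212 ........wDggDDDDggggDDDDDa......wwwwww.www..wwwwwwwwww......
213 ........wDggDDDDDgggDDDDDaaa....wwwwww.wwwwwwwwwwwwwww......
214 ........wwggDDDDDgggDDDDDaaaaa..gwww.wwwwwwgwwwwwwwww.......
215 ..........wgDDDDDgggDDDDDDaaaa..gww.wwwwwww.wwwwww..........
216 ..........wgDDDgggggDDDDDDaaaaw.agwwwwwwwwwaww..............
217 ..........wggDgwwgggDDDDDDaaaaggg.wwwwwwwwaa................
218 ...........wwww.wggggDDDDDaaaagwwwwwwwwwwwaaw...............
219 ................wgggggDDDaaaaagw.wwwwwwwwwaaw...............
220 ................wwaggDDDaaaaagg.wwwwwwwwwwwww........
[... 647 characters left out ...]
..........
231 ......................aaaaggggggawww........................
232 ........................aaaaaaaawwww........................
233 ...........................aaaaawww.........................
234 ..............................aa............................
250 ..........................................................aa
251 ..........................................................aa
252 .........................................................aaa
50 E [258. 227.] U [262. 215.] mid [255. 219.]
60 E [256. 233.] U [260. 221.] mid [254. 222.]
70 E [253. 238.] U [258. 227.] mid [252. 226.]
80 E [250. 242.] U [256. 233.] mid [250. 229.]
90 E [246. 246.] U [253. 238.] mid [248. 232.]
```

drive_tool(
  increments=[
    {"delta_pos": [12, 0, 0], "turn": 0, "jaw": -1},
    {"delta_pos": [0, 0, 3.5], "turn": 0, "jaw": -1},
    {"delta_pos": [0, 0, 0], "turn": 0, "jaw": -1},
    {"delta_pos": [0, 0, 0], "turn": 0, "jaw": -1},
    {"delta_pos": [-3, 0, 0], "turn": 0, "jaw": -1},
    {"delta_pos": [-3, 0, 0], "turn": 0, "jaw": -1},
    {"delta_pos": [0, 0, 0], "turn": 0, "jaw": -1},
  ],
)

```text
time: 20.68
tool_pos: [0.5969, 0.3092, 0.2599]
tcp_rot: [2.108, 2.329, 0.001]
wrist_force: [-0.1, -0.2, -1.5]
width: 0.133
grip_force: 27.5
```

drive_tool(
  increments=[
    {"delta_pos": [-2, 0, 0], "turn": 0, "jaw": -1},
    {"delta_pos": [0, 0, 0], "turn": 0, "jaw": -1},
  ],
)

```text
time: 20.85
tool_pos: [0.5972, 0.3076, 0.2603]
tcp_rot: [-2.108, -2.329, -0.002]
wrist_force: [-0.8, 1.3, 1.1]
width: 0.139
grip_force: 28.3
```

drive_tool(
  increments=[
    {"delta_pos": [0, 0, 1.5], "turn": 0, "jaw": -1},
    {"delta_pos": [-2, 0, 0], "turn": 0, "jaw": -1},
    {"delta_pos": [-2, 0, -0.5], "turn": 0, "jaw": -1},
    {"delta_pos": [0, 0, 0], "turn": 0, "jaw": -1},
  ],
)

```text
time: 21.18
tool_pos: [0.5979, 0.3048, 0.2609]
tcp_rot: [-2.108, -2.329, -0.007]
wrist_force: [-2.2, 4.0, 6.6]
width: 0.137
grip_force: 30.1
```

drive_tool(
  increments=[
    {"delta_pos": [15, 0, 0], "turn": 0, "jaw": -1},
    {"delta_pos": [15, 0, 0], "turn": 0, "jaw": -1},
    {"delta_pos": [0, 0, 4], "turn": 0, "jaw": -1},
    {"delta_pos": [0, 0, 0], "turn": 0, "jaw": -0.85},
    {"delta_pos": [0, 0, 0], "turn": 0, "jaw": -0.85},
  ],
)

```text
time: 21.6
tool_pos: [0.5937, 0.3337, 0.2531]
tcp_rot: [-2.106, -2.331, 0.004]
wrist_force: [0.5, -0.3, -0.8]
width: 0.128
grip_force: 27.2
```

drive_tool(
  increments=[
    {"delta_pos": [0, 0, 0], "turn": 0, "jaw": -0.78},
    {"delta_pos": [0, 0, 0], "turn": 0, "jaw": -0.78},
  ],
)

```text
time: 21.77
tool_pos: [0.5943, 0.3332, 0.2541]
tcp_rot: [-2.108, -2.329, 0.001]
wrist_force: [0.6, 0.2, -1.4]
width: 0.137
grip_force: 27.2
```

drive_tool(
  increments=[
    {"delta_pos": [0, 0, 0], "turn": 0, "jaw": -0.74},
    {"delta_pos": [0, 0, 0], "turn": 0, "jaw": -0.74},
  ],
  grip_force=20,
)

```text
time: 21.93
tool_pos: [0.5945, 0.3332, 0.2546]
tcp_rot: [2.108, 2.329, -0.0]
wrist_force: [0.1, -0.1, -0.8]
width: 0.133
grip_force: 27.2
```

```bash
python3 foot.py | tail -6;python3 -c "
from h import *
for i in range(4):
    cam('side'); s=bot.read_state(); print(s['width'],s['grip_force'],s['tool_pos'].round(4))"
```

```text
262 ............................................................
50 E [253. 237.] U [257. 225.] mid [249. 229.]
60 E [250. 243.] U [255. 231.] mid [248. 233.]
70 E [247. 248.] U [253. 237.] mid [246. 236.]
80 E [244. 253.] U [250. 243.] mid [244. 240.]
90 E [240. 257.] U [247. 248.] mid [242. 243.]
0.1372544907294922 27.240965991513804 [0.5945 0.3333 0.2547]
0.13099945553145884 27.240664450800978 [0.5945 0.3333 0.2547]
0.1340260970686147 27.241016158950515 [0.5944 0.3334 0.2547]
0.1364088516894237 27.240166681003757 [0.5944 0.3334 0.2547]
```

drive_tool(
  increments=[
    {"delta_pos": [0, 0, 3], "turn": 0, "jaw": -0.73},
    {"delta_pos": [0, 0, 0], "turn": 0, "jaw": -0.73},
  ],
)

```text
time: 22.35
tool_pos: [0.5942, 0.3334, 0.2511]
tcp_rot: [-2.108, -2.329, 0.001]
wrist_force: [-0.9, -0.4, -0.9]
width: 0.139
grip_force: 23.9
```

drive_tool(
  increments=[
    {"delta_pos": [0, 0, 0], "turn": 0, "jaw": -0.72},
  ],
)

```text
time: 22.43
tool_pos: [0.5942, 0.3335, 0.2512]
tcp_rot: [-2.107, -2.329, 0.001]
wrist_force: [-0.1, -0.4, -0.9]
width: 0.139
grip_force: 15.0
```

```bash
python3 -c "
from h import *
s=bot.read_state(); print(s['width'],s['grip_force'],s['tool_pos'].round(4),s['wrist_force'].round(1),s['torque'].round(3))";python3 foot.py | grep -v '\.\{59\}'
```

```text
0.13918699788379454 15.031441552564502 [0.5942 0.3335 0.2512] [-0.1 -0.4 -0.9] [-0.004 -0.002  0.007]
[0.5942 0.3335 0.2512] [-0.1 -0.4 -0.9] 22.4333
grip px [238.7 225.2]
217 ......wDDDDDDDDDDDDDDDDDDDDDww........g.wwwwwwwwaa..........
218 .......wDgwDDDDDDDDDDDDDDDDgw..........wwwwwwwwwaaw.........
219 ........gggDDDDDDDDDDDDDDDgw..........gwwwwwwwwwaaw.........
220 .......wDggDDDDDDDDDDDDDDgw.........Daggwwwwwwwwwgw.........
221 .......wDggDDDDDggDDDDDDDw..........ggggwwwwwwwwwwg.........
222 ........DggDDDDDgggDDDDDDw.........gwgggwwwwwwwwwgg.........
223 ........wggDDDDDgggDDDDDDaw........awgggwwwwwwwwggg.........
224 ........wggDDDDDDgggDDDDDaaw......awwggDggggggggag..........
225 ........wgggDDDDDgggDDDDDgaaw.....wwwgggDaDaaaaag...........
226 .........aggDDDDDgggDDDDDDaaaa.....wwggggDaaaggg............
227 ..........agDDDgwgggDDDDDDaaaa......wwwgggggg...............
228 ...........gDDDwwgggDDDDDDDaa..w.......w....................
229 ...........agDawwggggDDDDDaa..gww...........................
230 ............aaw.wggggDDDDDa..agwww..........................
231 ..............
[... 491 characters left out ...]
..........
239 .......................wgwwwwwaaagggw.......................
240 ........................wwwwwwggwgDww.......................
241 .........................wwwwwggggww........................
242 ..........................wagggggww.........................
243 ...........................waaaaa...........................
259 ..........................................................wa
260 ..........................................................aa
50 E [253. 238.] U [257. 226.] mid [249. 230.]
60 E [250. 244.] U [255. 232.] mid [248. 234.]
70 E [247. 249.] U [253. 238.] mid [246. 237.]
80 E [244. 254.] U [250. 244.] mid [244. 241.]
90 E [240. 258.] U [247. 249.] mid [242. 244.]
```

The grip force falls gradually as the jaw opens (15 N at -0.72). I'll raise the bottle enough for it to hang clear, then ease the grip until gravity swings it.

drive_tool(
  increments=[
    {"delta_pos": [0, 0, -5], "turn": 0, "jaw": -0.72},
    {"delta_pos": [0, 0, -5], "turn": 0, "jaw": -0.72},
    {"delta_pos": [0, 0, 0], "turn": 0, "jaw": -0.715},
    {"delta_pos": [0, 0, 0], "turn": 0, "jaw": -0.712},
    {"delta_pos": [0, 0, 0], "turn": 0, "jaw": -0.712},
  ],
)

```text
time: 22.9
tool_pos: [0.5945, 0.3336, 0.262]
tcp_rot: [2.107, 2.33, 0.001]
wrist_force: [0.5, 0.5, -0.9]
width: 0.145
grip_force: 8.3
```

```bash
python3 foot.py | grep -v '\.\{59\}' |tail -20
```

```text
226 ...........wwww.wggggDDDDDaaaagww...wwgggggaaaggg...........
227 ................wagggDDDDaaaaagwww...wwwgggggg..............
228 .................wggggDDaaaaaDgwwww.....w...................
229 .................waaaaaaaaaaaDgwwwww........................
230 ..................waaaaaaaaaagggwgaww.......................
231 ..................waaaaaaaaaggggggagw.......................
232 ...................waaaaaagggggggaagww......................
233 ....................wagggggggwggga.gg.......................
234 .....................wwgwwwwgwwgaaagg.......................
235 ......................wwwwwwwwgaaagg........................
236 .......................wwwwwwwgaggg.........................
237 ........................wwwwwwggggDw........................
238 .........................wwgwwggggww........................
239 ..........................wagggggww.........................
240 ............................aaaww...........................
50 E [252. 235.] U [256. 223.] mid [249. 226.]
60 E [250. 241.] U [254. 229.] mid [247. 230.]
70 E [247. 246.] U [252. 235.] mid [246. 234.]
80 E [243. 251.] U [249. 241.] mid [244. 238.]
90 E [240. 255.] U [246. 246.] mid [241. 241.]
```

drive_tool(
  increments=[
    {"delta_pos": [0, 0, 0], "turn": 0, "jaw": -0.709},
    {"delta_pos": [0, 0, 0], "turn": 0, "jaw": -0.709},
  ],
)

```text
time: 23.12
tool_pos: [0.5942, 0.3335, 0.2614]
tcp_rot: [-2.108, -2.33, 0.001]
wrist_force: [0.1, 0.0, -0.3]
width: 0.14
grip_force: 5.9
```

```bash
python3 foot.py | grep -v '\.\{59\}' |tail -14
```

```text
234 ....................wgggwwwggwwaaagg........................
235 .....................wwwwwwwww.aagg.........................
236 ......................wwwwwwwgaaggg.........................
237 .......................wwwwwwggggggw........................
238 ........................wwwwwwggggww........................
239 .........................wgggggggww.........................
240 ..........................waaawww...........................
259 ..........................................................wa
260 ..........................................................aa
50 E [252. 235.] U [256. 223.] mid [249. 227.]
60 E [250. 241.] U [254. 229.] mid [247. 231.]
70 E [247. 246.] U [252. 235.] mid [246. 234.]
80 E [243. 251.] U [250. 241.] mid [244. 238.]
90 E [240. 255.] U [247. 246.] mid [241. 241.]
```

drive_tool(
  increments=[
    {"delta_pos": [0, 0, 0], "turn": 0, "jaw": -0.7065},
    {"delta_pos": [0, 0, 0], "turn": 0, "jaw": -0.7065},
  ],
)

```text
time: 23.33
tool_pos: [0.5943, 0.3335, 0.2614]
tcp_rot: [-2.108, -2.33, 0.0]
wrist_force: [0.1, -0.3, -0.8]
width: 0.143
grip_force: 1.9
```

```bash
python3 foot.py | grep -v '\.\{59\}' |tail -22
```

```text
233 ...............waaaaaaaaaa.ggg..............................
234 ................aaaaaaaaggggggg.............................
235 ................wggggggggwwgggg.............................
236 .................wwwwwwwwwgggggw............................
237 .................wwwwwwwwwwwggaw............................
238 .................wwwwwwwwwwwggaw............................
239 ..................wwwwwwwwwwaaaw............................
240 ..................wwwwwwwwwaaaagw...........................
241 ..................wwwwwwwwgaaaggw...........................
242 ...................wwwwwwwwaggggw...........................
243 ...................wwwwwwwwwwgggw...........................
244 ....................wwwwwwwwwgga............................
245 ....................wawwwgggggaw............................
246 .....................wagggggaaw.............................
247 ......................waaaaaw...............................
259 ..........................................................wa
260 ..........................................................aa
50 E [252. 235.] U [256. 223.] mid [249. 227.]
60 E [250. 241.] U [254. 229.] mid [247. 231.]
70 E [247. 246.] U [252. 235.] mid [246. 234.]
80 E [243. 251.] U [250. 241.] mid [244. 238.]
90 E [240. 255.] U [247. 246.] mid [241. 241.]
```

drive_tool(
  increments=[
    {"delta_pos": [0, 0, 0], "turn": 0, "jaw": -0.7065},
  ],
)

```text
time: 23.47
tool_pos: [0.5943, 0.3336, 0.2615]
tcp_rot: [-2.108, -2.33, 0.0]
wrist_force: [-0.2, -0.5, -0.2]
width: 0.143
grip_force: 1.7
```

```bash
python3 foot.py | grep -v '\.\{59\}' |tail -40
```

```text
218 ........DggDDDDDgggDDDDDDw..............wwwwwwwwwaaw........
219 ........wggDDDDDDgggDDDDDw.............gwwwwwwwwwaaw........
220 ........wggDDDDDDgggDDDDDDw...........agwwwwwwwwwwww........
221 ........wDggDDDDDgggDDDDDDw..........ggggwwwwwwwwwwg........
222 .........wggDDDDDgggDDDDDDw.........awgggwwwwwwwwwgg........
223 ..........wgDDDDDgggDDDDDww.........awgggwwwwwwwwggg........
224 ...........gDDDDDggggDDDDw.........awwggDgggwggggag.........
225 ..........wgDDgwDggggDDDDw.........wwwgggDDaaaaaag..........
226 ...........waDwwDDgggDDDDw..........wwwggggaaaggg...........
227 ............wawwDDggggDDDaw..........wwwgggggg..............
228 ...............wDDggggDDDDaw............w...................
229 ..............waDDDDDDDDDaaaa...............................
230 ..............waaDDDDDDDaaaa................................
231 ..............waaaaaaaaaaaaa................................
232 ..............waaaaaaaaaaaa.................................
233 ..............waaaaaaaaaaaa.................................
234 ..............waaaaaaaaaaaag............................
[... 709 characters left out ...]
..........
246 ................wwwwwwwwwwggggw.............................
247 .................wwwwwwwwwwwgaw.............................
248 .................wwwwwwwwwwgDa..............................
249 .................agwwwwwggggaw..............................
250 ..................aggggggggaw...............................
251 ..................aaaaaaaaaw................................
252 ....................aaaaaw..................................
50 E [252. 235.] U [256. 223.] mid [249. 227.]
60 E [250. 241.] U [254. 229.] mid [247. 231.]
70 E [247. 246.] U [252. 235.] mid [246. 234.]
80 E [243. 251.] U [250. 241.] mid [244. 238.]
90 E [240. 255.] U [247. 246.] mid [241. 241.]
```

drive_tool(
  increments=[
    {"delta_pos": [0, 0, 0], "turn": 0, "jaw": -0.7065},
    {"delta_pos": [0, 0, 0], "turn": 0, "jaw": -0.72},
    {"delta_pos": [0, 0, 0], "turn": 0, "jaw": -0.8},
  ],
)

```text
time: 23.77
tool_pos: [0.5943, 0.3336, 0.2616]
tcp_rot: [2.108, 2.33, 0.0]
wrist_force: [0.4, 0.3, -1.3]
width: 0.138
grip_force: 19.5
```

```bash
cat > vert.py <<'E'
from h import *
import pickle
b=pickle.load(open("side.pkl","rb"))["pixels"].astype(int)
L=[]
for i in range(3):
    c=cam("side"); s=bot.read_state()
p=c["pixels"].astype(int);G=np.array(s["tool_pos"])-[0,0,.1624]
print(np.round(s["tool_pos"],4),np.round(s["wrist_force"],1),s["time"],s["width"],s["grip_force"])
d=(np.abs(p-b).sum(2)>45)
g=proj(c,G)
for z in range(30,105,5):
    q=proj(c,G-[0,0,z/1000]); y=int(round(q[1])); row=np.where(d[y,int(q[0])-14:int(q[0])+16])[0]+int(q[0])-14
    print(z,q.round(1),row.min() if len(row) else None,row.max() if len(row) else None)
E
python3 vert.py
```

```text
[0.5944 0.3335 0.2616] [ 0.   0.7 -0.5] 23.9167 0.13894631977942376 19.469940912968013
30 [239.7 231.5] 237 249
35 [240. 233.] 236 248
40 [240.3 234.6] 236 251
45 [240.6 236.2] 237 251
50 [240.8 237.7] 237 251
55 [241.1 239.3] 238 251
60 [241.4 240.8] 238 251
65 [241.7 242.3] 238 251
70 [242.  243.8] 238 251
75 [242.2 245.3] 238 252
80 [242.5 246.8] 239 252
85 [242.8 248.3] 239 252
90 [243.  249.8] 240 250
95 [243.3 251.2] 240 249
100 [243.6 252.7] None None
```

The bottle hangs vertical (its edge slope matches the vertical projection) and is gripped firmly. I'll carry it over the left bottle to the middle spot.

drive_tool(
  increments=[
    {"delta_pos": [0, 0, -15], "turn": 0, "jaw": -1},
    {"delta_pos": [0, 0, -30], "turn": 0, "jaw": -1},
    {"delta_pos": [0, 0, -30], "turn": 0, "jaw": -1},
    {"delta_pos": [0, 0, -30], "turn": 0, "jaw": -1},
    {"delta_pos": [0, 0, -15], "turn": 0, "jaw": -1},
    {"delta_pos": [-10, 0, 0], "turn": 0, "jaw": -1},
    {"delta_pos": [-20, 0, 0], "turn": 0, "jaw": -1},
    {"delta_pos": [-25, -1, 0], "turn": 0, "jaw": -1},
  ],
)

```text
time: 24.58
tool_pos: [0.5985, 0.2786, 0.3816]
tcp_rot: [2.105, 2.332, 0.0]
wrist_force: [0.1, -0.2, -2.3]
width: 0.132
grip_force: 19.6
```

drive_tool(
  increments=[
    {"delta_pos": [-25, -1, 0], "turn": 0, "jaw": -1},
    {"delta_pos": [-25, -1, 0], "turn": 0, "jaw": -1},
    {"delta_pos": [-25, 0, 0], "turn": 0, "jaw": -1},
    {"delta_pos": [-25, 0, 0], "turn": 0, "jaw": -1},
    {"delta_pos": [-20, 0, 0], "turn": 0, "jaw": -1},
    {"delta_pos": [-15, 0, 0], "turn": 0, "jaw": -1},
    {"delta_pos": [0, 0, 0], "turn": 0, "jaw": -1},
    {"delta_pos": [0, 0, 0], "turn": 0, "jaw": -1},
  ],
)

```text
time: 25.25
tool_pos: [0.6101, 0.1432, 0.3809]
tcp_rot: [-2.109, -2.327, 0.001]
wrist_force: [0.4, 0.4, -0.6]
width: 0.135
grip_force: 19.6
```

```bash
python3 vert.py
```

```text
[0.6102 0.1449 0.3813] [-0.5  1.  -0.7] 25.4 0.136624868579685 19.571979403845035
30 [274.4 148.7] 270 284
35 [274.5 150.4] 270 284
40 [274.7 152.1] 271 283
45 [274.9 153.8] 271 283
50 [275.  155.5] 276 283
55 [275.2 157.2] 276 284
60 [275.3 158.9] 271 284
65 [275.5 160.6] 271 290
70 [275.7 162.2] 271 290
75 [275.8 163.9] 277 290
80 [276.  165.5] 271 290
85 [276.1 167.1] 272 291
90 [276.3 168.7] 273 291
95 [276.4 170.4] 275 291
100 [276.6 172. ] 281 291
```

drive_tool(
  increments=[
    {"delta_pos": [0, 0, 15], "turn": 0, "jaw": -1},
    {"delta_pos": [0, 0, 25], "turn": 0, "jaw": -1},
    {"delta_pos": [0, 0, 25], "turn": 0, "jaw": -1},
    {"delta_pos": [0, 0, 20], "turn": 0, "jaw": -1},
    {"delta_pos": [0, 0, 15], "turn": 0, "jaw": -1},
    {"delta_pos": [0, 0, 7], "turn": 0, "jaw": -1},
    {"delta_pos": [0, 0, 0], "turn": 0, "jaw": -1},
    {"delta_pos": [0, 0, 0], "turn": 0, "jaw": -1},
  ],
)

```text
time: 26.07
tool_pos: [0.6104, 0.1449, 0.2747]
tcp_rot: [-2.106, -2.33, 0.0]
wrist_force: [0.2, -0.7, -1.0]
width: 0.138
grip_force: 19.6
```

```bash
python3 - <<'E'
from h import *
for i in range(3): t=cam("side")
t=cam("top"); s=bot.read_state(); print(np.round(s["tool_pos"],4),np.round(s["wrist_force"],1),s["time"])
im=t["pixels"].astype(int)
def k(q): 
    r,g,b=q
    return "G" if g>r+20 and g>80 else "#" if max(q)<80 else "a" if r-b>30 else "w" if min(q)>130 else "."
for y in range(148,172): print(y,"".join(k(im[y,x]) for x in range(280,362)))
E
```

```text
[0.6111 0.1445 0.2764] [-0.3 -0.5 -0.7] 26.2667
148 aaaaaaaaaaa.w...wwwww..ww..#############..G...#########.aaaaaaaaa.a..######...###a
149 aaaaaaaaaaa.w..ww..........############################.........#a#.#######.#..##a
150 aaaaaaaaaaa.w......##.##...###########################...www....###########...###a
151 aaaaaaaaaaa.w....########..###########################wwwwww...#############..####
152 aaaaaaaaaa..ww..#########..##########################.wwwww...#.##################
153 aaaaaa..#####...#####################################wwwwww..##a#############..###
154 ##############.#######.###..########################.wwwwww..##a##.###########..##
155 ##......#############..###..#######################.wwwwwww.####a##....#######..##
156 ........#############..###...######.##############.wwwwwwww.####aa.##########...##
157 ..www...###################....#######.....######.wwwwwwwww..###aaaa..a.#####.#.##
158 ..www...##############..###.....################.wwwwwwwwww..G####.aaaa########.##
159 .wwww..a##############.####......#############..wwwwwwwwwwww.GG########..######..#
160 .www
[... 335 characters left out ...]
#.##
164 ..wwww.GG###aaa########.####........#####.####wwwwwwwwwwwww.....aaaaaaaaa.######..
165 ..wwwwwGG.############.G.###.........####.####.www.........aaaaaaaa........####...
166 ..wwwwwwGGG######.######.###.......w...##.####..aaaaaaaaa...........wwwwww.###....
167 ..wwwwwwwGGGG......#####.####........#.########.#..........wwwwwwwwwwwwwww.###..ww
168 ..wwwwwwww.GGGG..w.#####.###########a###########..wwwwwwwwwwwwwwwwwwwwwwwww.#..www
169 ..wwwwwwwww.......#################..##########...wwwwwwwwwwwwwwwwwwwwwwwww....www
170 ..........aaaaaaaa######.#######################..wwwwwwwwwwwwwwwwwwwwwwwww......w
171 ###aaaaaaa######..##############################..wwwwwwwwwwwwwwwwwwwwwwww.......#
```

drive_tool(
  increments=[
    {"delta_pos": [0, 0, 4], "turn": 0, "jaw": -1},
    {"delta_pos": [0, 0, 3], "turn": 0, "jaw": -1},
    {"delta_pos": [0, 0, 2], "turn": 0, "jaw": -1},
    {"delta_pos": [0, 0, 0], "turn": 0, "jaw": -1},
    {"delta_pos": [0, 0, 0], "turn": 0, "jaw": -1},
    {"delta_pos": [0, 0, 0], "turn": 0, "jaw": -1},
  ],
)

```text
time: 26.77
tool_pos: [0.6103, 0.1442, 0.2655]
tcp_rot: [-2.108, -2.33, 0.0]
wrist_force: [-0.2, -0.3, -0.2]
width: 0.137
grip_force: 19.6
```

drive_tool(
  increments=[
    {"delta_pos": [0, 0, 1], "turn": 0, "jaw": -1},
    {"delta_pos": [0, 0, 0], "turn": 0, "jaw": -1},
    {"delta_pos": [0, 0, 1], "turn": 0, "jaw": -1},
    {"delta_pos": [0, 0, 0], "turn": 0, "jaw": -1},
    {"delta_pos": [0, 0, 0], "turn": 0, "jaw": -1},
  ],
)

```text
time: 27.18
tool_pos: [0.6103, 0.1442, 0.2635]
tcp_rot: [-2.108, -2.33, 0.0]
wrist_force: [-1.0, -0.1, -1.1]
width: 0.132
grip_force: 19.6
```

drive_tool(
  increments=[
    {"delta_pos": [0, 0, 1], "turn": 0, "jaw": -1},
    {"delta_pos": [0, 0, 0], "turn": 0, "jaw": -1},
    {"delta_pos": [0, 0, 1], "turn": 0, "jaw": -1},
    {"delta_pos": [0, 0, 0], "turn": 0, "jaw": -1},
    {"delta_pos": [0, 0, 0], "turn": 0, "jaw": -1},
  ],
)

```text
time: 27.6
tool_pos: [0.6103, 0.1442, 0.2615]
tcp_rot: [-2.108, -2.33, 0.0]
wrist_force: [-0.3, -0.0, -0.8]
width: 0.136
grip_force: 19.6
```

drive_tool(
  increments=[
    {"delta_pos": [0, 0, 1], "turn": 0, "jaw": -1},
    {"delta_pos": [0, 0, 0], "turn": 0, "jaw": -1},
    {"delta_pos": [0, 0, 0], "turn": 0, "jaw": -1},
  ],
)

```text
time: 27.85
tool_pos: [0.6103, 0.1442, 0.2605]
tcp_rot: [-2.108, -2.33, 0.0]
wrist_force: [-0.4, -0.9, -0.6]
width: 0.136
grip_force: 19.6
```

drive_tool(
  increments=[
    {"delta_pos": [0, 0, 1], "turn": 0, "jaw": -1},
    {"delta_pos": [0, 0, 0], "turn": 0, "jaw": -1},
    {"delta_pos": [0, 0, 0], "turn": 0, "jaw": -1},
  ],
)

```text
time: 28.1
tool_pos: [0.6103, 0.1442, 0.2595]
tcp_rot: [-2.108, -2.33, 0.0]
wrist_force: [-0.8, 0.8, -0.1]
width: 0.13
grip_force: 19.6
```

drive_tool(
  increments=[
    {"delta_pos": [0, 0, 1], "turn": 0, "jaw": -1},
    {"delta_pos": [0, 0, 0], "turn": 0, "jaw": -1},
    {"delta_pos": [0, 0, 0], "turn": 0, "jaw": -1},
  ],
)

```text
time: 28.35
tool_pos: [0.6103, 0.1442, 0.2585]
tcp_rot: [-2.108, -2.33, 0.0]
wrist_force: [-0.3, -0.6, -1.3]
width: 0.135
grip_force: 19.6
```

drive_tool(
  increments=[
    {"delta_pos": [0, 0, 1], "turn": 0, "jaw": -1},
    {"delta_pos": [0, 0, 0], "turn": 0, "jaw": -1},
    {"delta_pos": [0, 0, 0], "turn": 0, "jaw": -1},
  ],
)

```text
time: 28.6
tool_pos: [0.6105, 0.1443, 0.2579]
tcp_rot: [2.107, 2.329, 0.001]
wrist_force: [-0.4, 0.0, -0.2]
width: 0.135
grip_force: 19.8
```

```bash
python3 - <<'E'
from h import *
c=cam("side");s=bot.read_state();G=np.array(s["tool_pos"])-[0,0,.1624];print(s["wrist_force"],s["tool_pos"])
p=c["pixels"].astype(int);g=proj(c,G);x0=int(g[0])-16
def k(q):
    r,gg,b=q
    return "G" if gg>r+20 and gg>60 else "#" if max(q)<75 else "a" if r-b>35 else "W" if min(q)>190 else "w" if min(q)>110 else "."
for y in range(int(g[1])-2,int(g[1])+50): print(y,"".join(k(p[y,x]) for x in range(x0-30,x0+65)))
E
```

```text
[-0.20228068  0.09477114  1.80320832] [0.61052671 0.14424057 0.25793825]
177 wwwwwwwWWwaaaaaaaaaaaaaaaaaaaaaaaaaaaaaa...#####..#####aa...aaaaa...aaaaaaaaaaaaaaaaaaaaaaaaaaa
178 wwwwwwwwwaaaaaaaaaaaaaaaaaaaaaaaaaaaaaaa...#####..#####aa...........aaaaaaaaaaaaaaaaaaaaaaaaaaa
179 wwwwwwwwwaaaaaaaaaaaaaaaaaaaaaaaaaaaaaaaa..#####..#####aa............aaaaaaaaaaaaaaaaaaaaaaaaaa
180 wwwwwwwwwaaaaaaaaaaaaaaaaaaaaaaaaaaaaaaaa..#####...###.aaa.w..........aaaaaaaaaaaaaaaaaaaaaaaaa
181 wwWWwaa.aaaaaaaaaaaaaaaaaaaaaaaaaaaaaaaaaa.#####...###aaaa.ww........ww..aaaaaaaaaaaaaaaaaaaaaa
182 wwWWwaaaaaaaaaaaaaaaaaaaaaaaaaaaaaaaaaaaaa..####...##.aaaa.ww..w....wWWWwwwaaaaaaaaaaaaaaaaaaaa
183 aaww.aaaaaaaaaaaaaaaaaaaaaaaaaaaaaaaaaaaaaa..###...##.aaaa.ww..w....wWWWWWWaaaaaaaaaaaaaaaaaaaa
184 aaaaaaaaaaaaaaaaaaaaaaaaaaaaaaaaaaaaaaaaaaaaaa##...###aaaa..w......a.WWWWWaaaaaaaaaaaaaaaaaaaaa
185 aa.aaaaaaaaaaaaaaaaaaaaaaaaaaaaaaaaaaaaaaaaaaa####.###aaa...w..aaaaa.WWWWaaaaaaaaaaaaaaaaaaaaaa
186 aaaaaaaaaaaaaaaaaaaaaaaaaaaaaaaaaaaaaaaaaaaaaa########aaa......aaaaawWWWWaaaaaaaaaaaaaaaaaaaaaa
187 aaaaaaaaaaaaaaaaaaaaaaa
[... 3472 characters left out ...]

222 WWWWWWWWWWWWWWWWWWWWWWWWwaa......w.wwwww...Gwaaa#a.GG.##....G.#.GG.....aaaaaaaaaaaaaaaaaaaaaaaa
223 WWWWWWWwWWWWWWWWWWWWWWWwaa....#...wwww.....Gaaa#...GGGGGGGGGGGGGGGGGGG....aaaaaaaaaaaaaaaaaaaaa
224 WWWWWWWWWWWWWWWWWWWwWWwaa..wwG.#...........aaaaaa.GGGGGGGGGGGGGGGGGGGGGG......aaaaaaaaaaaaaaaaa
225 aWWWWWWWWWWWWWWWWWWWWwaa#.www.G.#a##.aaa.Gaaaa#..GGGGGGGGGGGGGGGGGGGGGGGGGGG.....aaaaaaaaaaaaaa
226 aaaWWWWWWWWWWWWWWWWWWwa..wwww..G.#.....GG.aaa#..GGGGGGGGGGGGGGGGGGGGGGGGGGGG.GG...aaaaaaaaaaaaa
227 aaaaWwwWWWWWWWWWWWWWwaa..wWWwwwGGGGGGGGG.aaa#.wGGGGGGGGGGGGGGGGGGGGGGGGGGGGGGGGGG..aaaaaaaaaaaa
228 aaaaaaWWWWWWWWWWWWWwaa..wwWWWWWwwwGGGGwwaaa#..GGGGGGGGGGGGGGGGGGGGGGGGGGGGGGGGGGGGG.aaaaaaaaaaa
```

The wrist force changed sign (+1.8 N), so the foot has touched down, with green rim showing on both sides of it. I'll release gently.

drive_tool(
  increments=[
    {"delta_pos": [0, 0, 0], "turn": 0, "jaw": -0.72},
    {"delta_pos": [0, 0, 0], "turn": 0, "jaw": -0.71},
    {"delta_pos": [0, 0, 0], "turn": 0, "jaw": -0.705},
    {"delta_pos": [0, 0, 0], "turn": 0, "jaw": -0.69},
    {"delta_pos": [0, 0, 0], "turn": 0, "jaw": -0.65},
    {"delta_pos": [0, 0, 0], "turn": 0, "jaw": -0.5},
    {"delta_pos": [0, 0, 0], "turn": 0, "jaw": -0.2},
    {"delta_pos": [0, 0, 0], "turn": 0, "jaw": 0},
  ],
)

```text
time: 29.32
tool_pos: [0.6103, 0.1441, 0.2574]
tcp_rot: [-2.108, -2.33, 0.0]
wrist_force: [-0.0, -0.1, -0.6]
width: 0.493
grip_force: 0.0
```

drive_tool(
  increments=[
    {"delta_pos": [0, 0, 0], "turn": 0, "jaw": 0},
    {"delta_pos": [0, 0, -20], "turn": 0, "jaw": 0},
    {"delta_pos": [0, 0, -40], "turn": 0, "jaw": 0},
    {"delta_pos": [0, 0, -40], "turn": 0, "jaw": 0},
    {"delta_pos": [0, -40, 0], "turn": 0, "jaw": 0},
    {"delta_pos": [0, -40, 0], "turn": 0, "jaw": 0},
    {"delta_pos": [0, -40, 0], "turn": 0, "jaw": 0},
    {"delta_pos": [-40, -20, 0], "turn": 0, "jaw": 0},
  ],
)

```text
time: 29.98
tool_pos: [0.4722, 0.0965, 0.3573]
tcp_rot: [-2.099, -2.333, -0.001]
wrist_force: [-0.2, -1.8, 0.1]
width: 0.498
grip_force: 0.0
```

drive_tool(
  increments=[
    {"delta_pos": [-40, 0, 0], "turn": 0, "jaw": 0},
    {"delta_pos": [-40, 0, 0], "turn": 0, "jaw": 0},
    {"delta_pos": [-40, 0, 0], "turn": 0, "jaw": 0},
    {"delta_pos": [-40, 0, 0], "turn": 0, "jaw": 0},
    {"delta_pos": [0, 0, 0], "turn": 0, "jaw": 0},
    {"delta_pos": [0, 0, 0], "turn": 0, "jaw": 0},
  ],
)

```text
time: 30.48
tool_pos: [0.4921, -0.0679, 0.3577]
tcp_rot: [2.113, 2.325, 0.0]
wrist_force: [-0.4, 1.0, 0.0]
width: 0.497
grip_force: 0.0
```

```bash
python3 - <<'E'
from h import *
t=cam("top"); s=bot.read_state(); print(np.round(s["tool_pos"],4),s["time"])
im=t["pixels"].astype(int)
def k(q): 
    r,g,b=q
    return "G" if g>r+15 and g>70 else "#" if max(q)<75 else "a" if r-b>30 else "w" if min(q)>130 else "."
for y in range(146,172): print(y,"".join(k(im[y,x]) for x in range(276,364)))
for n,P in dict(L=(.604,.2255),M=(.612,.146),R=(.620,.066)).items(): print(n,"spot",proj(t,[*P,.006]).round(1),"cap if on it",proj(t,[*P,.108]).round(1))
E
```

```text
[ 0.492  -0.0666  0.3576] 30.5333
146 aaaaaaaaaaaaaaaa...wwwwwwwwwwwwwwwwwwwwwwwwwwwaa......wwwwwwwwwwwwwwwwaw..aaaaaaaaaaaaaw
147 aaaaaaaaaaaaaaaaw..wwwwwwwwwwwwwwwwwwwwwwwwwwwaa......wwwwwwww..aaaaaaaaaaaaa........a.w
148 aaaaaaaaaaaaaaa.wwwwwwwwwwwwwwwwwwwwwwwwwwwww.aa...a....aaaaaaaaaaaaaa.a.......wwwww.aaw
149 aaaaaaaaaaaaaaa.w..wwwwwwwww..wwwwwwwwwwwwwww..aaaaaaaaaaaa..............##..wwwwwww.aaw
150 aaaaaaaaaaaaaaa.ww.wwwwwwwww...wwwwwww.aaaaaaaaaa...........wwww.....#######..wwwwww.aaw
151 aaaaaaaaaaaaaaawwwwwwwwwwwww.aaaa.....aaaaaa...a....wwwwwwwwwwww......######..wwwwwww.aw
152 aaaaaaaaaaaaaa.wwww.aaaaaaaaaaaa..........####....wwwwwwwwwwwwww..#...######..wwwwwww.a.
153 aaaaaaaaaaaaaaaa..aaaa...........wwwww.....#####..wwwwwwwwwwwww...#a#######...wwwwwww.a.
154 aaaaaaaaaaaaaaa...aa..wwwwwwwwwwwwwwww.....#####...wwwwwwwwwwww..##a.#..#....awwwwwww.aa
155 aa..........#.#####a.wwwwwwwwwwwwwwww..###.#####..awwwwwwwwwwww..##aa.#.....a.wwwwwww.aa
156 ....wwwwwww..######.a.wwwwwwwwwwwwwww..#...#####..awwwwwwwwwwww..###aa..#...awwwwwwww.aa
157 .wwwwwwwww..#######..a.wwwwwwwwwwwwww..
[... 795 characters left out ...]
66 a.wwwwwwwwwwGGG.####..wwwwwwwwwwwwwwwwwwww........a..aaaaaaaa...........................
167 a.wwwwwwwwwwwGGGG.G..wwwwwwwwwwwwww.......aaaaaaaaaa....................................
168 aawwwwwwwwwwwwGGGGG.wwwww......a.aaaaaaaaa..#####.#...wwwwwww...........................
169 aawwwwwwwwwwwww......aa.aaaaaaaaa.####...##########...wwwwwww...........................
170 aa.wwww........aaaaaaaaa.#####.####################...wwwwww............................
171 .aaa.aaaaaaaaa..###...#############################...wwwwww............................
L spot [292.4 161.8] cap if on it [290.3 156.6]
M spot [319.  158.9] cap if on it [319.4 153.5]
R spot [345.8 156. ] cap if on it [348.5 150.3]
```

The middle bottle stands upright but about 5 mm toward the right of its spot centre (cap at (321.5,154.5), expected (319.4,153.5)). There's time to slide it gently, so I'll centre it.

drive_tool(
  increments=[
    {"delta_pos": [28, 20, 0], "turn": 0, "jaw": 1},
    {"delta_pos": [28, 20, 0], "turn": 0, "jaw": 1},
    {"delta_pos": [28, 20, 0], "turn": 0, "jaw": 1},
    {"delta_pos": [28, 20, 0], "turn": 0, "jaw": 1},
    {"delta_pos": [28, 20, 0], "turn": 0, "jaw": 1},
    {"delta_pos": [28, 20, 0], "turn": 0, "jaw": 1},
    {"delta_pos": [28, 20, 0], "turn": 0, "jaw": 1},
    {"delta_pos": [0, 0, 0], "turn": 0, "jaw": 1},
  ],
)

```text
time: 31.2
tool_pos: [0.6131, 0.15, 0.3575]
tcp_rot: [-2.1, -2.335, -0.006]
wrist_force: [-0.1, -0.8, 0.8]
width: 0.999
grip_force: 0.0
```

drive_tool(
  increments=[
    {"delta_pos": [0, 0, 20], "turn": 0, "jaw": 1},
    {"delta_pos": [0, 0, 20], "turn": 0, "jaw": 1},
    {"delta_pos": [0, 0, 0], "turn": 0, "jaw": 1},
    {"delta_pos": [0, 0, 0], "turn": 0, "jaw": 1},
    {"delta_pos": [0, 0, 0], "turn": 0, "jaw": 1},
  ],
)

```text
time: 31.62
tool_pos: [0.6116, 0.1438, 0.3182]
tcp_rot: [2.106, 2.331, 0.0]
wrist_force: [0.2, -0.2, 0.2]
width: 1.001
grip_force: 0.0
```

drive_tool(
  increments=[
    {"delta_pos": [0, 0, 25], "turn": 0, "jaw": 1},
    {"delta_pos": [0, 0, 25], "turn": 0, "jaw": 1},
    {"delta_pos": [0, 0, 20], "turn": 0, "jaw": 1},
    {"delta_pos": [0, 0, 15], "turn": 0, "jaw": 1},
    {"delta_pos": [0, 0, 10], "turn": 0, "jaw": 1},
    {"delta_pos": [0, 0, 6], "turn": 0, "jaw": 1},
    {"delta_pos": [0, 0, 0], "turn": 0, "jaw": 1},
    {"delta_pos": [0, 0, 0], "turn": 0, "jaw": 1},
  ],
)

```text
time: 32.28
tool_pos: [0.6124, 0.1432, 0.2177]
tcp_rot: [2.107, 2.329, 0.002]
wrist_force: [-0.4, 0.1, -0.0]
width: 1.0
grip_force: 0.0
```

drive_tool(
  increments=[
    {"delta_pos": [0, 0, 3], "turn": 0, "jaw": 1},
    {"delta_pos": [0, 0, 0], "turn": 0, "jaw": 1},
    {"delta_pos": [0, 0, 0], "turn": 0, "jaw": 1},
  ],
)

```text
time: 32.53
tool_pos: [0.6122, 0.1432, 0.2144]
tcp_rot: [2.107, 2.329, 0.002]
wrist_force: [-0.7, 0.7, -0.0]
width: 1.0
grip_force: 0.0
```

drive_tool(
  increments=[
    {"delta_pos": [0, 0, 2], "turn": 0, "jaw": 0.5},
    {"delta_pos": [0, 0, 0], "turn": 0, "jaw": 0},
    {"delta_pos": [0, 0, 0], "turn": 0, "jaw": -0.2},
    {"delta_pos": [0, 0, 0], "turn": 0, "jaw": -0.4},
    {"delta_pos": [0, 0, 0], "turn": 0, "jaw": -0.6},
    {"delta_pos": [0, 0, 0], "turn": 0, "jaw": -0.6},
  ],
)

```text
time: 33.03
tool_pos: [0.6119, 0.1431, 0.2117]
tcp_rot: [2.108, 2.33, 0.0]
wrist_force: [0.0, 0.2, 0.8]
width: 0.368
grip_force: 23.4
```

drive_tool(
  increments=[
    {"delta_pos": [1.5, 0, 0], "turn": 0, "jaw": -0.6},
    {"delta_pos": [2, 0, 0], "turn": 0, "jaw": -0.6},
    {"delta_pos": [1.5, 0, 0], "turn": 0, "jaw": -0.6},
    {"delta_pos": [0, 0, 0], "turn": 0, "jaw": -0.6},
    {"delta_pos": [0, 0, 0], "turn": 0, "jaw": -0.6},
  ],
)

```text
time: 33.45
tool_pos: [0.6114, 0.1483, 0.2117]
tcp_rot: [-2.107, -2.33, -0.001]
wrist_force: [-1.0, 1.0, 0.5]
width: 0.362
grip_force: 23.4
```

drive_tool(
  increments=[
    {"delta_pos": [0, 0, 0], "turn": 0, "jaw": -0.1},
    {"delta_pos": [0, 0, 0], "turn": 0, "jaw": 0.2},
    {"delta_pos": [0, 0, 0], "turn": 0, "jaw": 0.6},
    {"delta_pos": [0, 0, 0], "turn": 0, "jaw": 1},
    {"delta_pos": [0, 0, 0], "turn": 0, "jaw": 1},
    {"delta_pos": [0, 0, -30], "turn": 0, "jaw": 1},
    {"delta_pos": [0, 0, -40], "turn": 0, "jaw": 1},
    {"delta_pos": [0, 0, -40], "turn": 0, "jaw": 1},
  ],
)

```text
time: 34.12
tool_pos: [0.6104, 0.1478, 0.3208]
tcp_rot: [-2.106, -2.328, 0.006]
wrist_force: [0.5, 0.2, 0.3]
width: 1.0
grip_force: 0.0
```

drive_tool(
  increments=[
    {"delta_pos": [0, 0, -40], "turn": 0, "jaw": 1},
    {"delta_pos": [0, -40, 0], "turn": 0, "jaw": 1},
    {"delta_pos": [0, -40, 0], "turn": 0, "jaw": 1},
    {"delta_pos": [-30, -25, 0], "turn": 0, "jaw": 1},
    {"delta_pos": [-40, 0, 0], "turn": 0, "jaw": 1},
    {"delta_pos": [-40, 0, 0], "turn": 0, "jaw": 1},
    {"delta_pos": [-40, 0, 0], "turn": 0, "jaw": 1},
    {"delta_pos": [-40, 0, 0], "turn": 0, "jaw": 1},
  ],
)

```text
time: 34.78
tool_pos: [0.5253, -0.053, 0.3621]
tcp_rot: [2.106, 2.33, 0.001]
wrist_force: [0.8, 0.0, -0.3]
width: 0.998
grip_force: 0.0
```

drive_tool(
  increments=[
    {"delta_pos": [0, 0, 0], "turn": 0, "jaw": 1},
    {"delta_pos": [0, 0, 0], "turn": 0, "jaw": 1},
    {"delta_pos": [0, 0, 0], "turn": 0, "jaw": 1},
    {"delta_pos": [0, 0, 0], "turn": 0, "jaw": 1},
  ],
)

```text
time: 35.12
tool_pos: [0.5257, -0.0506, 0.3614]
tcp_rot: [-2.106, -2.33, -0.0]
wrist_force: [0.1, -0.3, 0.0]
width: 1.001
grip_force: 0.0
```

```bash
python3 - <<'E'
from h import *
import pickle
t=cam("top"); s=bot.read_state(); print(np.round(s["tool_pos"],4),s["time"])
im=t["pixels"].astype(int)
def k(q): 
    r,g,b=q
    return "G" if g>r+15 and g>70 else "#" if max(q)<75 else "a" if r-b>30 else "w" if min(q)>130 else "."
for y in range(146,170): print(y,"".join(k(im[y,x]) for x in range(276,364)))
o=pickle.load(open("top.pkl","rb"))["pixels"].astype(int)
for n,(x,y,r) in dict(bell=(419,190,14),box=(200,192,18),reader=(415,232,25),red=(260,206,16),pink=(355,238,14)).items():
    print(n,np.abs(im-o)[y-r:y+r,x-r:x+r].mean().round(1))
E
```

```text
[ 0.5257 -0.0503  0.3614] 35.1667
146 aaaaaaaaaaaaaaaa...wwwwwwwwwwwwwwwwwwwwwwwwwwwaa......wwwwwwwwwwwwwwwwww.aaaaaaaaaaaaaaw
147 aaaaaaaaaaaaaaaaw..wwwwwwwwwwwwwwwwwwwwwwwwwwwaa......wwwwwwwww.aaaaaaaaaaaaa..........a
148 aaaaaaaaaaaaaaa.wwwwwwwwwwwwwwwwwwwwwwwwwwwww.aaa......aaaaaaaaaaaaaaaaaaaa....wwwww.aaa
149 aaaaaaaaaaaaaaa.w..wwwwwwwww..wwwwwwwwwwwwwww..aaaaaaaaaaaaa........#######..wwwwwww.aaw
150 aaaaaaaaaaaaaaa.ww.wwwwwwwww...wwwwwww.aaaaaaaaaa...................########..wwwwww..aw
151 aaaaaaaaaaaaaaawwwwwwwwwwwww.aaaaa.aaaaaaaaa.a....wwwwwwwww........##########.wwwwwww.aa
152 aaaaaaaaaaaaaaawwww.aaaaaaa.aaaa........#.###...wwwwwwwwwww.......###########....wwww.a.
153 aaaaaaaaaaaaaaaa..aaaa..........wwww.....#####.a.wwwwwwwww........###########...........
154 aaaaaaaaaaaaaaa...aa..wwwwwwwwwwwwww.....#####..awwwwwwwww.......############.........#.
155 aa..........######...wwwwwwwwwwwwwww..a..#####..awwwwwwww........###a########.........#.
156 ....wwwwwww..######.a.wwwwwwwwwwwwww..a#..####..a.wwwwwww........###aa#######...........
157 .wwwwwwwww..#######.#a.wwwwwwwwwwwww..a
[... 513 characters left out ...]
.
163 a.wwwwwwww.G#aa.#.aaa#.wwwwwwwwwwwwwww.G.#.##..GGwwwwww................#........#.#####.
164 a.wwwwwwww.GG##aaaa###.wwwwwwwwwwwwwwwwGGGGG.GGGwwwwww...............############.......
165 a.wwwwwwwwwGGG#######..wwwwwwwwwwwwwwwwwwGGGGG.wwwwwww.......#######.#..................
166 a.wwwwwwwwwwGGG.####..wwwwwwwwwwwwwwwwwwww........a.aaa.#####...........................
167 a.wwwwwwwwwwwGGGGGG.Gwwwwwwwwwwwwww.......aaaaaaaaaaa...................................
168 aawwwwwwwwwwww.GGGG.wwwww......a.aaaaaaaaa.#####..#.....................................
169 aawwwwwwwwwwwww......aa.aaaaaaaaa.####...##########.....................................
bell 45.9
box 7.8
reader 34.3
red 9.0
pink 22.6
```

```bash
python3 -c "
from workcell import bot
print(bot.finish_job())"
```

```text
the job is handed in; nothing more can be done
None
```

The job is handed in at about 35 s: the two standing bottles were slid apart to the left and right spots, then the toppled bottle was set down upright on the middle spot and nudged about 5 mm to centre it; the last top view put the left bottle about 3 mm and the right about 1 mm off centre, and the card reader, bell and wooden box were never approached, though the arm's shadow kept me from confirming the reader and bell by picture.

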